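# Draw out the fan-leaf tray with the hook and lock it, minding a crossed screw

### The job

Use the hand hook in the tab's finger hole to draw the fan-leaf tray fully out, touching the tray with nothing but the hook, and set the hook down on the table. Then lock the tray with one of the two winged screws on the cabinet, turned clockwise (a bit over a third of a turn) until it comes home: one of them is crossed, so start gently and if it goes stiff within the first eighth of a turn or so, stop before you strain it, turn it back out to where it was and use the other. Leave the jar, the pot, the bottle and the glasses case where they are.

Things in the scene. Friction and masses are not known exactly. Their poses are not given: they have to be found in the camera images.
- tray_hole (a point): Centre of the round finger hole (diameter 23, right through) in the middle of the tray's pull tab, at the tab's top face, 33 mm above the table. The tab is a level aluminium plate, 44 front to back, 60 wide, 6 thick, free space below. x axis points level into the cabinet (the tray slides out along -x), z up.
- tray: The sliding plywood tray with its front board and pull tab. Origin at table level under the board, 27 mm behind the hole's centre. Board 212 wide, from 6 to 46 above the table, its outer face 22 behind the hole's centre. x axis into the cabinet. Slides with about 2 N of friction and stays where left. In cabinet's frame the hole is at x = -33 with the tray shut, -123 fully out (stop); it starts 0 to 20 mm out.
- cabinet: Low grey fixed cabinet for drying painted fan leaves; holds the tray. 200 deep, 240 wide, flat top 60 above the table. Origin at table level under the middle of its front face; x axis into it, z up. On its top, 40 behind the front face and 80 to each side (y = +80 left, -80 right), a winged screw stands in a round boss of diameter 34, height 14.
- hook: Loose hand hook: wooden handle block 70 long, 18 wide, 34 tall, standing on its long edge; a 7 mm steel rod leaves one end near the top (underside 25.5 above the handle's underside), runs level and turns straight down 68 ahead of the origin. Origin under the middle of the handle; x axis along it towards the prong, z up. 50 to 100 g.
- hook_tip (a point): Lower end of the hook's downward prong (7 mm thick), 68 ahead of the handle's middle and 1 above the level of the handle's underside. Axes as hook.
- hook_grip (a point): Middle of the hook's handle, 24 mm above its underside. Axes as hook.
- glasses_case: Bystander: dark glasses case lying loose on the table, 150 x 56 x 36 high, origin at the middle of its underside, x along its length.
- ink_jar: Bystander: small lidded jar, diameter 44, 48 high, standing loose on the cabinet's top; origin at the middle of its underside.
- paint_bottle: Bystander: small white bottle, diameter 36, 90 high, standing loose on the table beside the tray's way; origin at the middle of its underside.
- pen_pot: Bystander: white ceramic pot, diameter 72, 95 high, standing loose on the table; origin at the middle of its underside.
- wings_left (a point): Middle of the black winged head of the left locking screw (cabinet's +y side), 42 mm above the cabinet's top. The wings are one upright flat bar 40 long, 10 thick, 34 tall (21 to 55 above the cabinet's top; below it a steel collar of diameter 26). The point's x axis runs along the bar and turns with it; at the start it lies within 0.2 rad of the cabinet's x axis.
- lock_left (a joint): Turn of the left screw's thread, rad, clockwise from above positive: 0 fully backed out (stop), 2.4 home (stop). Starts at 0 to 0.15. A sound thread runs freely (0.03 N m). One of the two screws, outwardly alike, is crossed and jams at about 0.6 to 0.85. Either screw alone locks the tray.
- hub_left (a joint): Twist of the left wings on their springy hub against the thread, rad, clockwise positive, 0.5 N m per rad: near 0 (below 0.1) while the thread runs freely, growing once the thread jams or is home and the wings are turned on; springs back when let go. Beyond 0.5 the thread is spoilt.
- wings_right (a point): Middle of the black winged head of the right locking screw (cabinet's -y side), 42 mm above the cabinet's top. The wings are one upright flat bar 40 long, 10 thick, 34 tall (21 to 55 above the cabinet's top; below it a steel collar of diameter 26). The point's x axis runs along the bar and turns with it; at the start it lies within 0.2 rad of the cabinet's x axis.
- lock_right (a joint): Turn of the right screw's thread, rad, clockwise from above positive: 0 fully backed out (stop), 2.4 home (stop). Starts at 0 to 0.15. A sound thread runs freely (0.03 N m). One of the two screws, outwardly alike, is crossed and jams at about 0.6 to 0.85. Either screw alone locks the tray.
- hub_right (a joint): Twist of the right wings on their springy hub against the thread, rad, clockwise positive, 0.5 N m per rad: near 0 (below 0.1) while the thread runs freely, growing once the thread jams or is home and the wings are turned on; springs back when let go. Beyond 0.5 the thread is spoilt.
Not all that is in view belongs to the job. Of the things shaped like the hook, the wooden one is meant.

How it is judged:
By the outcome, as a careful person would: the job done as asked, in the order asked, and still so for the second after the job is handed in, with the robot touching nothing.
It also fails if it takes over 72 s, if anything falls off the work surface, if the arm or the gripper's body presses on something with over 40 N, if the wrist force passes 120 N, or if a joint passes its speed limit or range.

### The arm

A 7-joint arm with a two-finger parallel gripper is mounted at the origin on the work surface. World frame = base frame: x ahead of the robot, y to its left, z up, the work surface at z = 0. Lengths are in m, angles in rad, forces in N, time in s.
With the tool pointing down it reaches from about 0.425 to 0.925 m from the base axis. Payload 6.8 kg.
Tool frame: the origin (TCP) lies on the centre line of the jaws, within the pads' length; the fingertips stand 17 mm ahead of it and the grasp point (between the pads) lies 2 mm behind it; z points along the fingers, x is the direction in which the jaws open and shut, and the axes are right-handed (so a half turn about z gives the same grasp; the last joint's range is limited). The gripper opens to 85 mm and grips with 20 to 120 N. Pads are 22 mm wide; open, the fingers measure 114 mm over their backs; the gripper's body (76 mm by 85 mm) begins 54 mm behind the grasp point. The pads swing forward as they close: fully open they stand 13 mm farther back than shut.
Start: joints at [1.139, 0.477, 0.022, 1.555, -0.011, 1.109, -0.083], TCP at [0.215, -0.64, 0.248] pointing down, gripper open.
Joint ranges: [-2.96, 2.96], [-0.34, 2.1], [-1.41, 1.46], [0.24, 2.44], [-1.37, 4.51], [0.17, 1.92], [-2.96, 2.96]. Speed limits (rad/s): [2.39, 2.39, 3.14, 3.14, 3.14, 3.14, 3.14].

### API

Orientations are given as a unit quaternion [w, x, y, z].
In Python, from station import status, read_camera, camera_model, bot gives the robot as it stands.
- The arm moves only by the tool arm_command, never from a script. Its argument "series" is a list of rows, each a list of 3 entries, a list of its own where there are three numbers: the finger opening in mm, from 0 to 85.4, then the shift along the tool's x, y, z in mm, then the turn about the tool's z in rad. In form: [[gripper, [dx, dy, dz], roll], ...]. A call has 1 to 8 rows; each row is the pose to reach, as a shift and turn from the pose commanded when the call began, along the tool's axes at that moment; what a row does not reach only later rows make up. A row lasts 1/8 s, in which the tool goes at most 62.5 mm and 10.7 degrees, less where a joint would pass 70% of its speed; a pose out of reach is approached as far as the arm can. A call with a gripper value outside its range is refused whole. The fingers move at their own pace and stop on an object; "squeeze" is the grip in N (left out, the last holds). Time passes only in rows, so rows that repeat a pose let the fingers close. It gives the time, the measured TCP pose, the force and the opening at its end, in the units of the state.
- status.get_obs(): the state, without advancing time (a new reading comes with each control period).
- read_camera(name): name is "side" or "top" or "wrist"; returns the picture (384x512x3 uint8, blue, green, red); there is no depth.
- camera_model(name): a dict with "fov_y" (degrees; the focal length in pixels is half the picture's height over the tangent of half this angle, whatever the lens; pixels are square), "cx", "cy" (the principal point, pixels), "R" (3x3) and "t" (3): a world point X has camera coordinates R X + t. Camera axes: x right, y down, z forward; pixel columns grow to the right and rows downward; lengths in m; the calibration is good to about 2 mm. The wrist camera is an equidistant fisheye: a pixel r from the principal point sees the ray r / f radians off the axis. A picture is of the moment at which its call begins: read the wrist's pose just before it. camera_model takes no time and is no camera call; for the wrist camera it gives the pose at the moment of the call.
- bot.hand_in(): hands the job in, once; it reports no verdict.
The state is a dict: "t": time; "q": joint angles; "joint_vel": joint speeds; "joint_torque": joint torques, N m; "eef_pos": TCP position; "tool_rot": TCP orientation; "contact_force": force on the tool from outside, world axes, zero at the start; "torque": the same for the moment, N m; "gripper_width": opening from 0.0 (shut) to 1.0 (fully open).
Only numpy, scipy, OpenCV 4.12 (cv2) and the standard library are available. Lean on these libraries where they do the work, as an engineer would, in place of code of your own. Each camera call takes 0.05 s, during which the arm holds its last target.

## Working session

There is one attempt and no reset: what is moved stays moved. The work goes in short steps, Python scripts to look and compute and a tool call to move; the robot and the scene stay as the last step left them, time stands still between calls to the robot, and variables do not carry over. Pictures are saved under pics/ and viewed, and the job is handed in when it is done.

Besides the shell and the picture viewer there is one more tool, called after "Request:" in YAML: its name, and indented under it one key for each argument. arm_command: Moves the arm, as the interface text tells. Its arguments: {"type":"object","properties":{"series":{"type":"array"},"squeeze":{"type":"number"}},"required":["series"]}

```bash
ls; mkdir -p pics
python3 - <<'E'
from station import status, read_camera, camera_model, bot
import cv2
print(status.get_obs())
for n in ("side","top","wrist"):
    m=camera_model(n); print(n,m)
    cv2.imwrite(f"pics/{n}0.png",read_camera(n))
E
```

```text
pics
{'t': 0.0, 'q': array([ 1.13893872,  0.47781068,  0.02235321,  1.55646986, -0.0115356 ,
        1.10932614, -0.08311964]), 'joint_vel': array([ 7.17032103e-04,  3.51911756e-04,  1.65737863e-04,  3.47491893e-05,
       -3.96262392e-04,  1.83965126e-03, -1.07729821e-03]), 'joint_torque': array([-7.67459496e-04, -5.96458554e+01,  1.60737231e+00, -2.81199288e+01,
        1.24006224e-02,  9.45305976e-03, -7.22588027e-06]), 'eef_pos': array([ 0.2145418 , -0.63938535,  0.24731109]), 'tool_rot': array([-5.02675318e-04,  8.11820571e-01, -5.83906217e-01, -7.97889624e-04]), 'contact_force': array([-0.30105994, -0.33314955,  0.26841097]), 'torque': array([-0.01427892,  0.02834775,  0.07340211]), 'gripper_width': 1.0027707645093358}
side {'fov_y': 47.72807606786105, 'cx': 252.79694116199687, 'cy': 192.20678033596317, 'R': array([[-0.78468091, -0.61948686, -0.02262528],
       [-0.36699876,  0.49365896, -0.78842422],
       [ 0.49958762, -0.61035798, -0.61471567]]), 't': array([0.40158039, 0.25307299, 0.7809983 ])}
top {'fov_y': 46.84531269273977, 'cx': 256.47226414105967, 'cy': 190.2288693974491, 'R': array([[-0.00543012, -0.99989485,  0.01344651],
       [-0.98736251,  0.0032313 , -0.15844507],
       [ 0.15838496, -0.01413696, -0.98727623]]), 't': array([0.00181755, 0.5287747 , 1.20463419])}
wrist {'fov_y': 65.70646984690485, 'cx': 258.97854309832474, 'cy': 186.28351833274775, 'R': array([[ 0.31898552, -0.94775552, -0.00277843],
       [-0.91551998, -0.30889149,  0.25769986],
       [-0.24509469, -0.07965882, -0.96622102]]), 't': array([-0.67322572, -0.03405315,  0.37940785])}
```

View pics/top0.png

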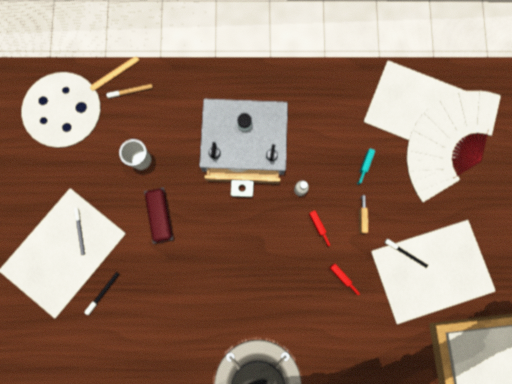

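View pics/side0.png

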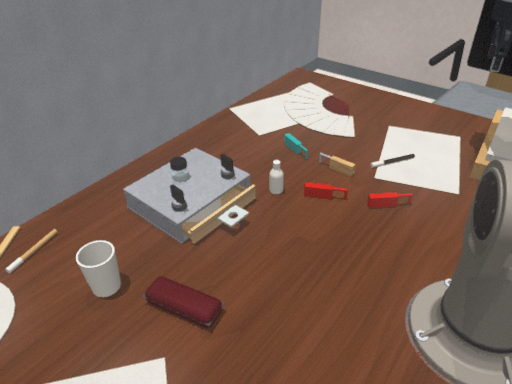

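View pics/wrist0.png

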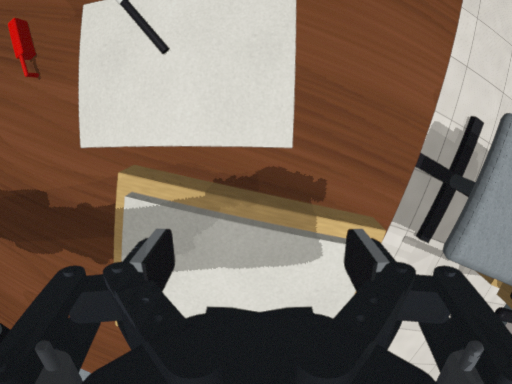

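Hook candidates (top picture): teal (367,165), red (320,228), red (345,279), tan (364,214). The tan one fits "wooden"; confirming it in crops.

```bash
cat > h.py <<'E'
import numpy as np, cv2
from station import status, read_camera, camera_model, bot
def f(m): return 192/np.tan(np.radians(m['fov_y'])/2)
def ray(name,u,v,m=None):
    m=m or camera_model(name); R,t=np.array(m['R']),np.array(m['t'])
    a,b=(u-m['cx'])/f(m),(v-m['cy'])/f(m)
    if name=='wrist':
        r=np.hypot(a,b); s=np.sin(r)/r if r>1e-9 else 1; d=np.array([a*s,b*s,np.cos(r)])
    else: d=np.array([a,b,1.])
    return -R.T@t, R.T@d/np.linalg.norm(d)
def plane(name,u,v,z,m=None):
    c,d=ray(name,u,v,m); return c+d*(z-c[2])/d[2]
def tri(obs):
    A=np.zeros((3,3));b=np.zeros(3)
    for c,d in obs:
        P=np.eye(3)-np.outer(d,d);A+=P;b+=P@c
    X=np.linalg.solve(A,b); return X,[np.linalg.norm((np.eye(3)-np.outer(d,d))@(X-c)) for c,d in obs]
def proj(name,X,m=None):
    m=m or camera_model(name); p=np.array(m['R'])@X+np.array(m['t'])
    if name=='wrist':
        r=np.hypot(p[0],p[1]);th=np.arctan2(r,p[2]);s=th/r if r>1e-9 else 0
        return np.array([m['cx']+f(m)*p[0]*s,m['cy']+f(m)*p[1]*s])
    return np.array([m['cx']+f(m)*p[0]/p[2],m['cy']+f(m)*p[1]/p[2]])
def crop(img,x0,y0,w,h,k,fn):
    c=cv2.resize(img[y0:y0+h,x0:x0+w],None,fx=k,fy=k,interpolation=cv2.INTER_CUBIC); cv2.imwrite(fn,c)
E
python3 - <<'E'
import cv2,numpy as np
from h import crop
t=cv2.imread('pics/top0.png');s=cv2.imread('pics/side0.png')
a=cv2.resize(t[185:245,330:400],None,fx=5.5,fy=5.5,interpolation=cv2.INTER_CUBIC)
b=cv2.resize(s[140:200,305:375],None,fx=5.5,fy=5.5,interpolation=cv2.INTER_CUBIC)
cv2.imwrite('pics/hookc.png',np.hstack([a,b]))
crop(t,190,85,130,120,6,'pics/cabt.png')
crop(s,115,140,180,110,4,'pics/cabs.png')
E
```

```text
(no output)
```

View pics/hookc.png

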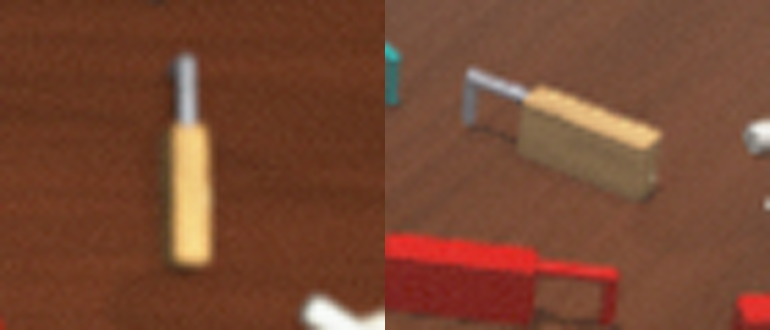

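View pics/cabt.png

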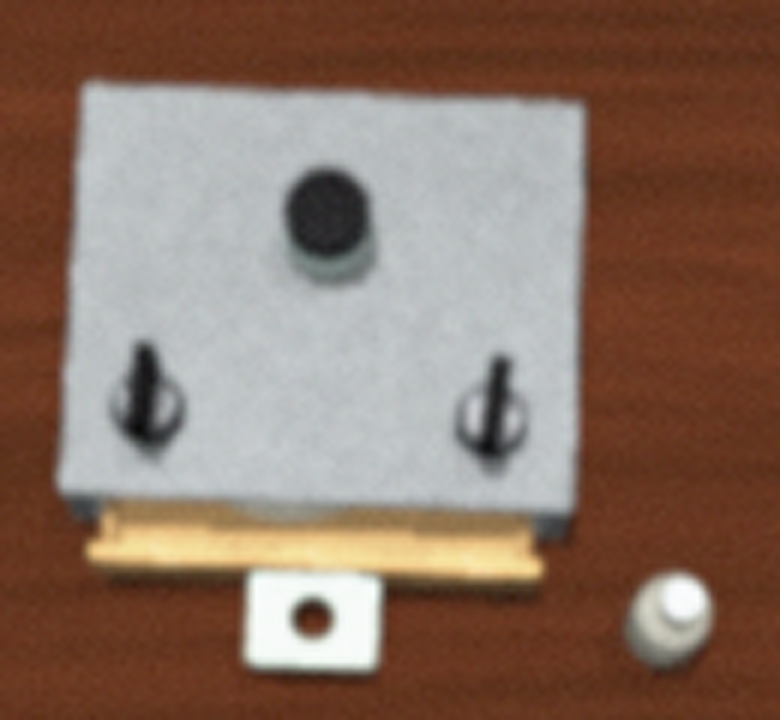

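View pics/cabs.png

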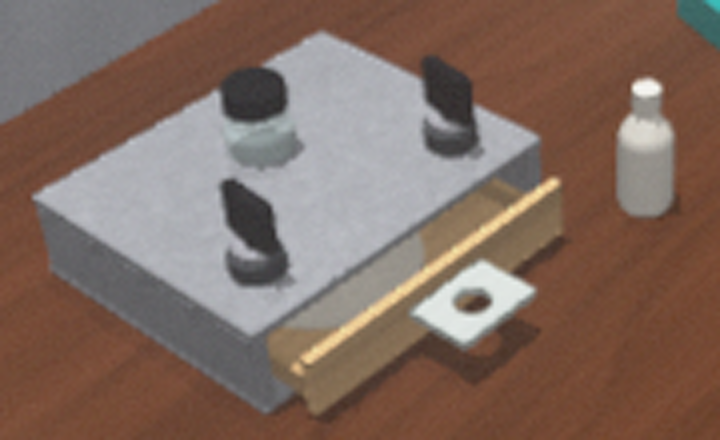

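The crops show the tan wooden block with a grey steel rod, prong pointing up in the picture (about (363,196)). The red and teal ones are plastic. The hole is at about (242,188) in top. Measuring these now.

Run:
```python
from h import *
t=cv2.imread('pics/top0.png');s=cv2.imread('pics/side0.png')
def comps(mask,x0,y0,x1,y1,lo=5):
    m=np.zeros_like(mask);m[y0:y1,x0:x1]=mask[y0:y1,x0:x1]
    n,l,st,c=cv2.connectedComponentsWithStats(m)
    return [(i,c[i],st[i]) for i in range(1,n) if st[i][4]>=lo],l
H=cv2.cvtColor(t,cv2.COLOR_BGR2HSV)
# hook handle top
m=((H[...,2]>185)&(H[...,1]>70)&(H[...,0]<28)).astype(np.uint8)
cs,l=comps(m,352,195,378,240)
for i,c,st in cs:
    print('handle',c,st); 
    ys,xs=np.where(l==i); r=cv2.minAreaRect(np.c_[xs,ys].astype(np.float32)); print(r)
    P=np.array([plane('top',x,y,.034) for x,y in zip(xs,ys)]); r=cv2.minAreaRect((P[:,:2]*1000).astype(np.float32)); print('mm',r, P.mean(0))
    w,v=np.linalg.eigh(np.cov(P[:,:2].T)); print('axis yaw',np.arctan2(*(v[::-1,1]*np.sign(v[0,1]))))
# rod
m=((H[...,1]<90)&(H[...,2]>90)).astype(np.uint8)
cs,l=comps(m,352,190,378,212)
for i,c,st in cs:
    print('rod',c,st,plane('top',*c,.029))
# cabinet top
m=((H[...,1]<60)&(H[...,2]>130)).astype(np.uint8)
m=cv2.morphologyEx(m,cv2.MORPH_CLOSE,np.ones((3,3)))
cs,l=comps(m,195,90,295,176,500)
for i,c,st in cs:
    mm=cv2.convexHull(np.argwhere(l==i)[:,::-1].astype(np.int32))
    P=np.array([plane('top',p[0][0],p[0][1],.06)[:2]*1000 for p in mm],np.float32)
    r=cv2.minAreaRect(P);print('cab',r);print(cv2.boxPoints(r))
# tab
m=((H[...,1]<60)&(H[...,2]>170)).astype(np.uint8)
cs,l=comps(m,225,175,260,200,50)
for i,c,st in cs:
    mm=cv2.convexHull(np.argwhere(l==i)[:,::-1].astype(np.int32))
    P=np.array([plane('top',p[0][0],p[0][1],.033)[:2]*1000 for p in mm],np.float32)
    r=cv2.minAreaRect(P);print('tab',r)
w=np.clip(200-H[180:194,236:250,2].astype(float),0,None); 
yy,xx=np.mgrid[180:194,236:250]
u,v=(w*xx).sum()/w.sum(),(w*yy).sum()/w.sum();print('hole px',u,v,plane('top',u,v,.033))
```

```text
handle [364.47945205 219.82191781] [362 207   6  26 146]
((364.5, 219.5), (25.0, 5.0), 90.0)
mm ((445.9081115722656, -303.9029235839844), (14.141419410705566, 70.60216522216797), 87.52108764648438) [ 0.44489407 -0.30377535  0.034     ]
axis yaw -0.03654202491066961
rod [363.45098039 200.90196078] [361 195   5  13  51] [ 0.49917648 -0.30451595  0.029     ]
cab ((684.2305908203125, 35.090423583984375), (242.76480102539062, 209.2283935546875), 87.57247924804688)
[[574.56903 -81.75205]
 [783.6097  -90.61404]
 [793.89215 151.93289]
 [584.8515  160.79489]]
tab ((538.2855224609375, 41.83946228027344), (59.64370346069336, 43.13221740722656), 89.80402374267578)
hole px 241.55852485301978 187.35221806520576 [0.53864486 0.04163106 0.033     ]
```

```bash
cat >> h.py <<'E'
from scipy.spatial.transform import Rotation as Ro
def pose():
    o=status.get_obs(); q=np.array(o['tool_rot']); return o,Ro.from_quat(q[[1,2,3,0]]).as_matrix()
def go(tgt,yaw=None):
    o,R=pose(); d=R.T@(np.array(tgt)-o['eef_pos'])*1000
    y=np.arctan2(R[1,0],R[0,0]); roll=0 if yaw is None else -((yaw-y))
    print('t',o['t'],'p',o['eef_pos'].round(4),'yaw',round(y,4),'q7',o['q'][6].round(3),'-> d',d.round(1),'roll',round(roll,3))
E
python3 - <<'E'
from h import *
go([.4655,-.3044,.19],1.54)
# bystanders in top
for n,u,v,z in [('bottle',302,186,.09),('case',158,215,.036),('jar',244.5,120,.108)]: print(n,plane('top',u,v,z).round(3))
E
```

```text
t 0.15 p [ 0.2146 -0.6395  0.2476] yaw -1.247 q7 -0.083 -> d [-237.8 -344.5   57.9] roll -2.787
bottle [ 0.532 -0.123  0.09 ]
case [0.461 0.275 0.036]
jar [0.713 0.032 0.108]
```

Request:
arm_command:
  series:
    - [85,[-40,-58,10],-0.18]
    - [85,[-80,-116,20],-0.36]
    - [85,[-120,-174,30],-0.54]
    - [85,[-160,-232,40],-0.72]
    - [85,[-200,-290,50],-0.9]
    - [85,[-238,-344,58],-1.08]
    - [85,[-238,-344,58],-1.26]
    - [85,[-238,-344,58],-1.44]
  squeeze: 40

```text
t: 1.15
eef_pos: [0.4678, -0.2999, 0.19]
tool_rot: [-0.001, 0.995, 0.103, 0.0]
contact_force: [-0.4, -0.9, -0.8]
gripper_width: 0.993
```

Run:
```python
from h import *
go([.4655,-.3044,.19],1.54)
```

```text
t 1.15 p [ 0.4678 -0.2999  0.19  ] yaw 0.2069 q7 0.498 -> d [-3.2  3.9 -0.1] roll -1.333
```

Request:
arm_command:
  series:
    - [85,[-1,1,0],-0.18]
    - [85,[-2,2,0],-0.36]
    - [85,[-3,4,0],-0.54]
    - [85,[-3,4,0],-0.72]
    - [85,[-3,4,0],-0.9]
    - [85,[-3,4,0],-1.08]
    - [85,[-3,4,0],-1.26]
    - [85,[-3,4,0],-1.33]

```text
t: 2.15
eef_pos: [0.4627, -0.3094, 0.19]
tool_rot: [-0.0, 0.723, 0.691, -0.0]
contact_force: [-0.4, 0.3, -0.4]
gripper_width: 0.996
```

Run:
```python
from h import *
m=camera_model('wrist'); im=read_camera('wrist'); cv2.imwrite('pics/w1.png',im)
go([.4655,-.3044,.19],1.54)
for X in ([.4455,-.3038,.034],[.4805,-.305,.034],[.4105,-.3025,.034],[.5135,-.306,.0325]): print(proj('wrist',np.array(X),m).round(1))
```

```text
t 2.2 p [ 0.4627 -0.3095  0.19  ] yaw 1.5278 q7 1.713 -> d [ 5.2  2.6 -0. ] roll -0.012
[263.  158.5]
[263.2 193.5]
[262.8 122. ]
[263.5 223.9]
```

View pics/w1.png

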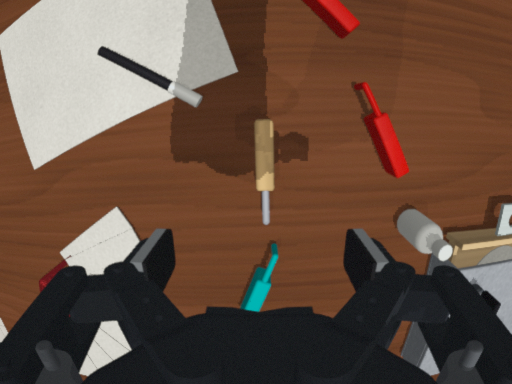

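Run:
```python
from h import *
im=cv2.imread('pics/w1.png');H=cv2.cvtColor(im,cv2.COLOR_BGR2HSV)
m=camera_model('wrist')
k=((H[...,2]>120)&(H[...,1]>70)&(H[...,0]<28)&(H[...,0]>12)).astype(np.uint8)
k[:,:250]=0;k[:,285:]=0;k[:110]=0;k[205:]=0
n,l,st,c=cv2.connectedComponentsWithStats(k);i=1+np.argmax(st[1:,4]);print(st[i],c[i])
ys,xs=np.where(l==i)
P=np.array([plane('wrist',x,y,.034,m)[:2]*1000 for x,y in zip(xs,ys)],np.float32)
print(cv2.minAreaRect(P))
w,v=np.linalg.eigh(np.cov(P.T)); print('yaw',np.arctan2(*(v[::-1,1]*np.sign(v[0,1]))))
print('rod end',plane('wrist',266.3,223,.0325,m))
crop(im,235,105,60,130,4,'pics/w1c.png')
```

```text
[ 255  120   20   71 1253] [264.28092578 155.16201117]
((442.8095703125, -302.2148742675781), (17.792543411254883, 68.59668731689453), 88.59086608886719)
yaw -0.029992311517040137
rod end [ 0.51258586 -0.30302563  0.0325    ]
```

View pics/w1c.png

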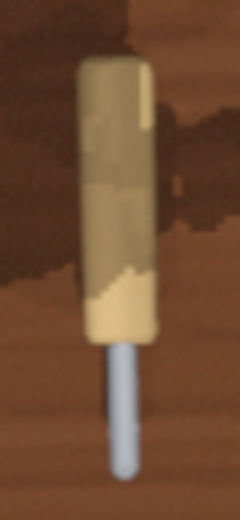

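Request:
arm_command:
  series:
    - [60,[5.9,0,50],-0.015]
    - [50,[5.9,0,100],-0.015]
    - [50,[5.9,0,140],-0.015]
    - [50,[5.9,0,160],-0.015]
    - [50,[5.9,0,168],-0.015]
    - [50,[5.9,0,168],-0.015]
    - [50,[5.9,0,168],-0.015]

```text
t: 3.08
eef_pos: [0.4642, -0.304, 0.0237]
tool_rot: [0.001, 0.719, 0.695, 0.0]
contact_force: [-0.0, -0.4, -0.3]
gripper_width: 0.586
```

Run:
```python
from h import *
go([.463,-.3035,.022],1.543); print(status.get_obs()['contact_force'])
```

```text
t 3.075 p [ 0.4642 -0.304   0.0237] yaw 1.5377 q7 1.532 -> d [ 0.4 -1.3  1.7] roll -0.005
[-0.04861887 -0.39581991 -0.27710807]
```

Close, then a small lift to check the hold.

Request:
arm_command:
  series:
    - [8,[0,0,0],0]
    - [8,[0,0,0],0]
    - [8,[0,0,0],0]
    - [8,[0,0,0],0]
    - [8,[0,0,0],0]
    - [8,[0,0,0],0]
  squeeze: 50

```text
t: 3.82
eef_pos: [0.4637, -0.3039, 0.0231]
tool_rot: [0.001, 0.719, 0.695, -0.0]
contact_force: [-1.2, -0.0, 5.4]
gripper_width: 0.202
```

Request:
arm_command:
  series:
    - [8,[0,0,-40],0]
    - [8,[0,0,-90],0]
    - [8,[0,0,-130],0]
    - [8,[0,0,-130],0]
    - [8,[0,0,-130],0]

```text
t: 4.45
eef_pos: [0.4625, -0.3034, 0.1516]
tool_rot: [-0.0, 0.719, 0.695, -0.0]
contact_force: [-0.3, 0.8, -0.7]
gripper_width: 0.202
```

Run:
```python
from h import *
m=camera_model('wrist'); im=read_camera('wrist'); cv2.imwrite('pics/w2.png',im)
o,R=pose(); go([.5,0.07,.142],.69)
cv2.imwrite('pics/t2.png',read_camera('top'))
X=o['eef_pos'];print(X,m['t'])
# expected prong top (rod top at end) in hand: 48mm ahead
```

```text
t 4.5 p [ 0.4622 -0.3032  0.1511] yaw 1.5378 q7 1.671 -> d [374.2  25.5   9.3] roll 0.848
[ 0.46223324 -0.30320645  0.15105445] [ 0.28737588 -0.46503264  0.16437677]
```

View pics/w2.png

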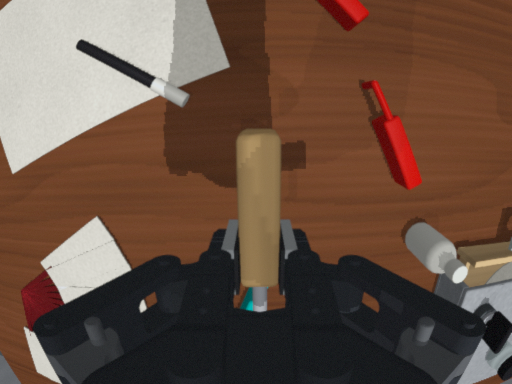

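Run:
```python
from h import *
m=camera_model('wrist'); o,R=pose(); z=o['eef_pos'][2]+.011
for p in [(258.5,129.5),(260,286)]:
    P=plane('wrist',*p,z,m); print((R.T@(P-o['eef_pos'])*1000).round(1))
```

```text
[  0.6 -56.9 -10.9]
[  1.3  13.1 -11. ]
```

Run:
```python
from h import *
im=cv2.imread('pics/t2.png');crop(im,330,160,70,90,6,'pics/t2c.png')
s=read_camera('side');cv2.imwrite('pics/s2.png',s); crop(s,270,100,110,80,6,'pics/s2c.png')
```

```text
(no output)
```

View pics/s2c.png

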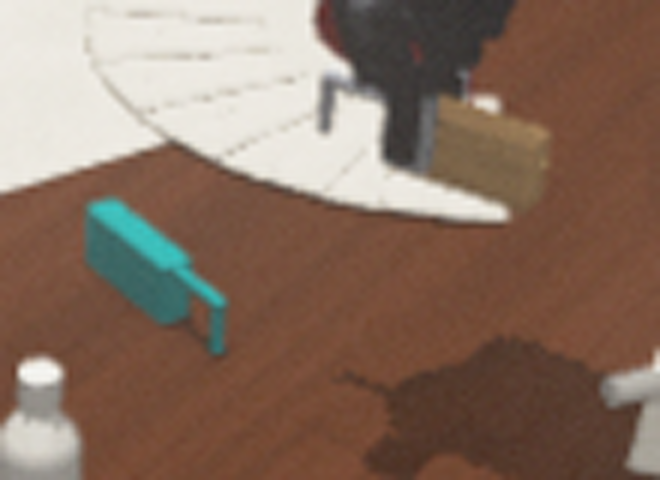

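Run:
```python
from h import *
o,R=pose()
for d in ([1.2,46.1,22],[1.2,46.1,-10],[1,-56.9,23]): print(d,proj('side',o['eef_pos']+R@(np.array(d)/1000)).round(1),proj('top',o['eef_pos']+R@(np.array(d)/1000)).round(1))
```

```text
[1.2, 46.1, 22] [324.2 121.9] [372.4 192.3]
[1.2, 46.1, -10] [325.1 110.9] [375.9 190.3]
[1, -56.9, 23] [359.1 134.4] [373.  231.6]
```

View pics/t2c.png

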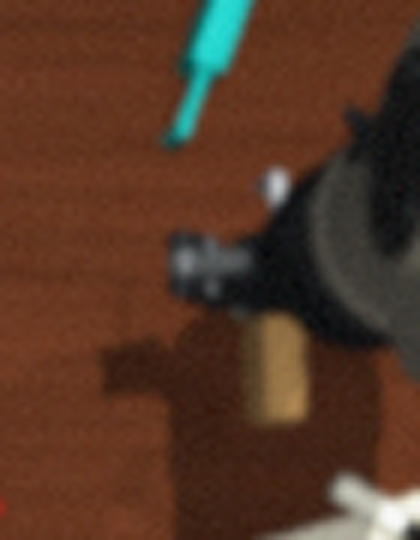

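Run:
```python
from h import *
for u,v in [(233,215)]: print(plane('side',u,v,.033))
s=cv2.imread('pics/side0.png');g=cv2.cvtColor(s,cv2.COLOR_BGR2GRAY)
print(g[208:222,224:244])
go([.5092,.0771,.151],.67)
```

```text
[0.53440481 0.04383254 0.033     ]
[[132 112 110 110 111 149 210 227 229 227 226 226 226 227 229 228 219 186
  141  93]
 [110 110 109 111 158 214 227 228 227 225 226 227 227 228 228 228 228 228
  217 175]
 [109 111 145 170 220 227 227 228 225 225 228 228 228 229 228 225 228 228
  228 228]
 [112 149 212 227 228 225 218 217 216 215 214 215 222 227 227 227 228 228
  228 229]
 [159 212 226 228 224 210 177 161 163 152 146 145 191 219 225 227 227 228
  228 227]
 [218 227 227 226 210 166 135 126 125 125 117 115 131 184 220 228 229 228
  228 227]
 [228 227 225 219 174 130 123 117 108  93  70  69  95 135 210 226 226 227
  226 226]
 [227 226 228 219 155 121 119 110  90  70  62  64  66 104 207 225 227 226
  226 219]
 [226 227 229 223 176 121 111  81  61  64  66  65  90 155 217 226 225 226
  219 185]
 [227 228 227 228 215 159 122  93  75  77  94 118 164 217 226 226 224 212
  184 134]
 [228 228 228 226 225 215 201 173 160 162 175 198 220 228 226 218 200 145
  118 102]
 [228 227 227 227 227 228 228 229 228 226 226 225 226 225 219 181 133 113
   95  74]
 [226 227 227 226 229 228 228 227 227 226 226 226 222 215 183 134 104  79
   65  63]
 [210 219 224 228 228 229 228 227 225 225 225 219 197 159 127  95  68  61
   65  63]]
t 4.6 p [ 0.4624 -0.3031  0.1509] yaw 1.538 q7 1.671 -> d [3.815e+02 3.430e+01 3.000e-01] roll 0.868
```

Request:
arm_command:
  series:
    - [8,[50,4,0],0.1]
    - [8,[105,9,0],0.25]
    - [8,[160,14,0],0.4]
    - [8,[215,19,0],0.55]
    - [8,[270,24,0],0.7]
    - [8,[325,28,0],0.87]
    - [8,[380,32,0],0.87]
    - [8,[382,32,0],0.87]

```text
t: 5.6
eef_pos: [0.5073, 0.083, 0.1519]
tool_rot: [-0.001, 0.943, 0.332, 0.0]
contact_force: [-1.0, -0.2, -0.6]
gripper_width: 0.202
```

Request:
arm_command:
  series:
    - [8,[0,0,30],0]
    - [8,[0,0,60],0]
    - [8,[0,0,68],0]
    - [8,[0,0,68],0]

```text
t: 6.1
eef_pos: [0.5075, 0.0768, 0.0839]
tool_rot: [-0.0, 0.945, 0.328, -0.001]
contact_force: [0.7, 0.8, -0.5]
gripper_width: 0.204
```

Run:
```python
from h import *
go([.507,.078,.083],.67)
o,R=pose(); tip=o['eef_pos']+R@np.array([.001,.0461,.022]);print('tip',tip, proj('side',tip),proj('top',tip))
s=read_camera('side');t=read_camera('top')
a=cv2.resize(s[160:250,185:285],None,fx=6,fy=6,interpolation=cv2.INTER_CUBIC);cv2.imwrite('pics/s3.png',a)
b=cv2.resize(t[150:230,200:290],None,fx=6,fy=6,interpolation=cv2.INTER_CUBIC);cv2.imwrite('pics/t3.png',b)
```

```text
t 6.1 p [0.5075 0.0768 0.0839] yaw 0.6675 q7 0.042 -> d [ 0.4 -1.2  0.9] roll -0.002
tip [0.53677083 0.04120422 0.06187774] [232.31140041 204.37060587] [241.50660021 186.30067159]
```

View pics/s3.png

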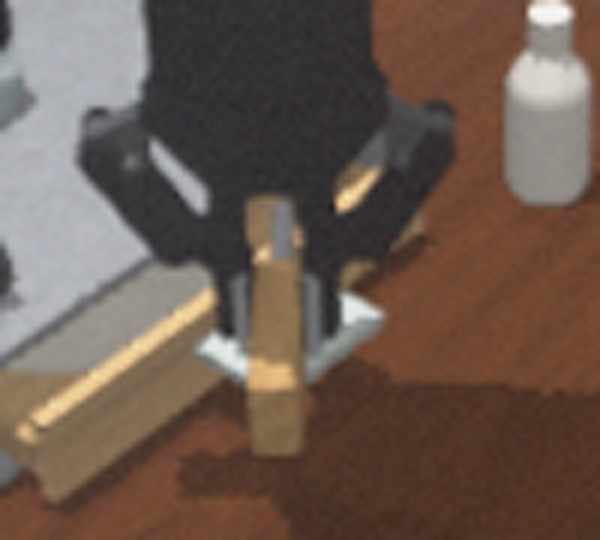

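View pics/t3.png

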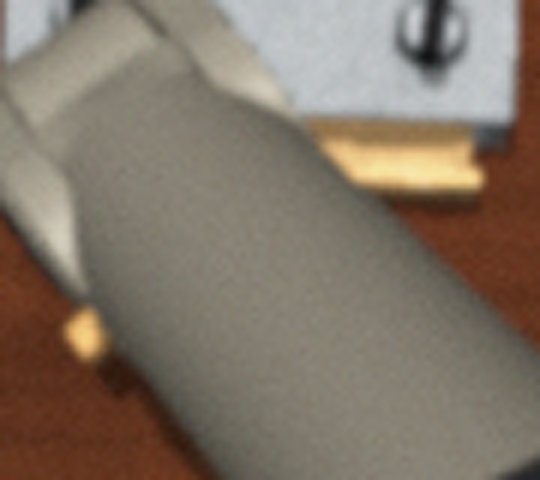

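Run:
```python
from h import *
im=read_camera('wrist'); crop(im,100,60,330,260,2.4,'pics/w3.png')
```

```text
(no output)
```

View pics/w3.png

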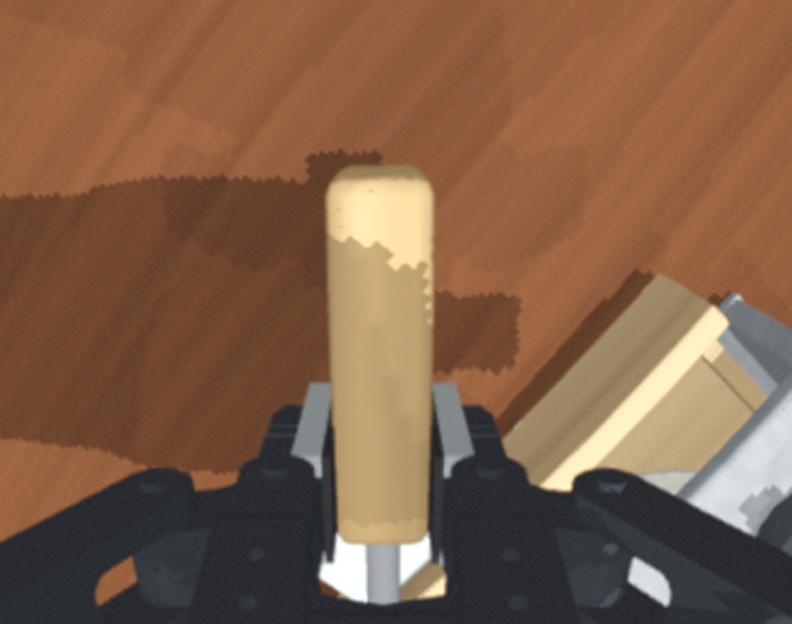

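Request:
arm_command:
  series:
    - [8,[0.6,-0.7,10],0]
    - [8,[0.6,-0.7,20],0]
    - [8,[0.6,-0.7,26],0]
    - [8,[0.6,-0.7,31],0]
    - [8,[0.6,-0.7,36],0]

```text
t: 6.88
eef_pos: [0.5128, 0.0798, 0.0521]
tool_rot: [0.001, 0.945, 0.328, 0.005]
contact_force: [-2.7, 0.5, 37.8]
gripper_width: 0.206
```

Request:
arm_command:
  series:
    - [8,[0,0,4],0]
    - [8,[0,0,8],0]
    - [8,[0,0,8],0]

```text
t: 7.25
eef_pos: [0.5143, 0.0826, 0.0451]
tool_rot: [-0.0, 0.944, 0.329, 0.007]
contact_force: [0.0, 4.1, 32.9]
gripper_width: 0.201
```

Run:
```python
from h import *
go([.507,.078,.041],.67)
o,R=pose(); tip=o['eef_pos']+R@np.array([.001,.0461,.022]);print('tip',tip,o['contact_force'])
s=read_camera('side')
a=cv2.resize(s[160:250,185:285],None,fx=6,fy=6,interpolation=cv2.INTER_CUBIC);cv2.imwrite('pics/s4.png',a)
```

```text
t 7.25 p [0.5143 0.0826 0.0451] yaw 0.6706 q7 -0.016 -> d [-8.7 -1.   4. ] roll 0.001
tip [0.54408328 0.0471947  0.02330836] [ 0.0471284   4.09286995 32.92400152]
```

View pics/s4.png

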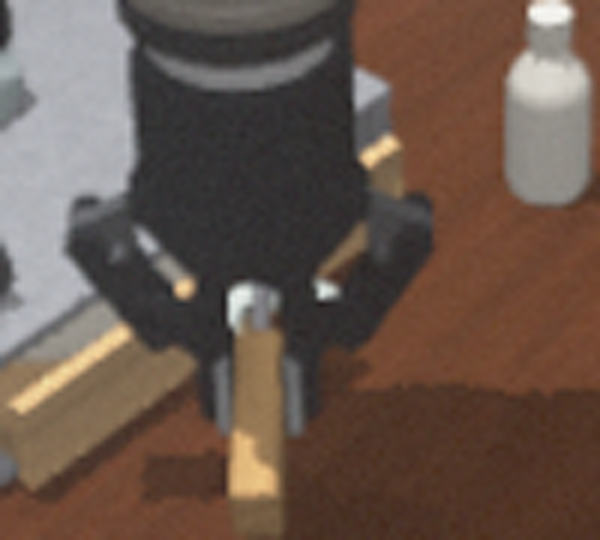

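Run:
```python
from h import *
cv2.imwrite('pics/s5.png',read_camera('side')); crop(read_camera('wrist'),100,60,330,260,2.4,'pics/w5.png')
```

```text
(no output)
```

View pics/s5.png

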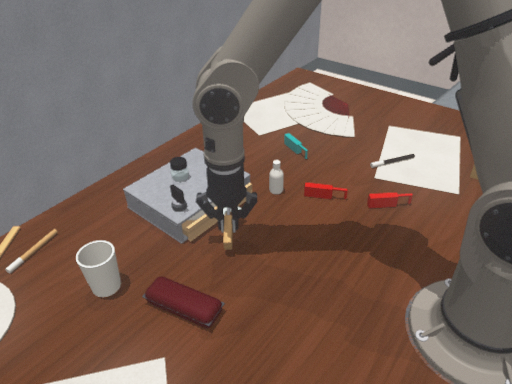

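View pics/w5.png

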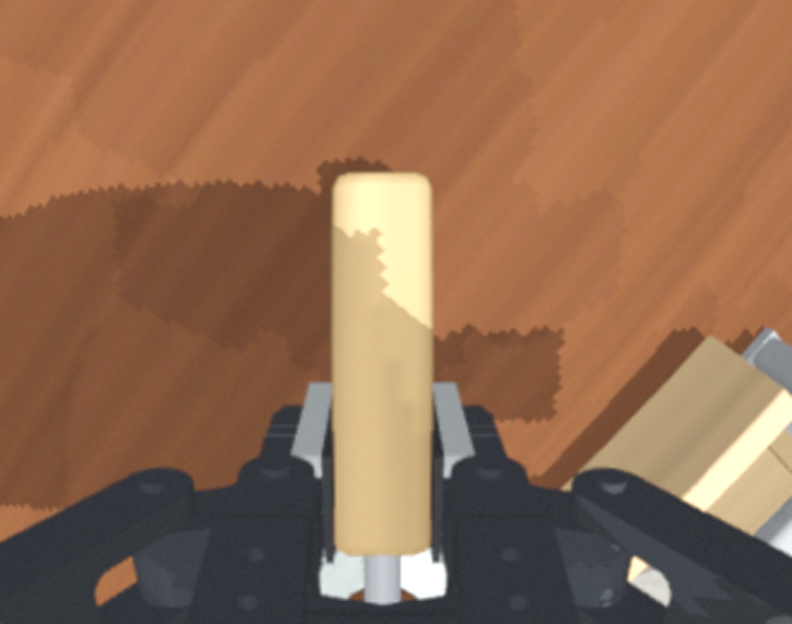

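Request:
arm_command:
  series:
    - [8,[0,0,-15],0]
    - [8,[0,0,-40],0]
    - [8,[-30,-20,-60],0]
    - [8,[-60,-60,-60],0]
    - [8,[-80,-90,-60],0]
    - [8,[-80,-90,-60],0]
    - [8,[-80,-90,-60],0]

```text
t: 8.28
eef_pos: [0.39, 0.0992, 0.1004]
tool_rot: [0.0, 0.945, 0.328, 0.0]
contact_force: [0.9, 1.3, -1.0]
gripper_width: 0.203
```

Run:
```python
from h import *
m=camera_model('wrist');im=read_camera('wrist'); cv2.imwrite('pics/w6.png',im);go([0.4,.1,.1])
print(status.get_obs()['contact_force'])
s=read_camera('side');cv2.imwrite('pics/s6.png',s);t=read_camera('top');cv2.imwrite('pics/t6.png',t)
crop(s,150,150,130,100,6,'pics/s6c.png');crop(t,190,150,120,90,6,'pics/t6c.png')
```

```text
t 8.325 p [0.3903 0.0992 0.1004] yaw 0.6671 q7 -0.053 -> d [8.1 5.3 0.4] roll 0
[ 0.80639324  0.42345869 -0.57136986]
```

View pics/s6c.png

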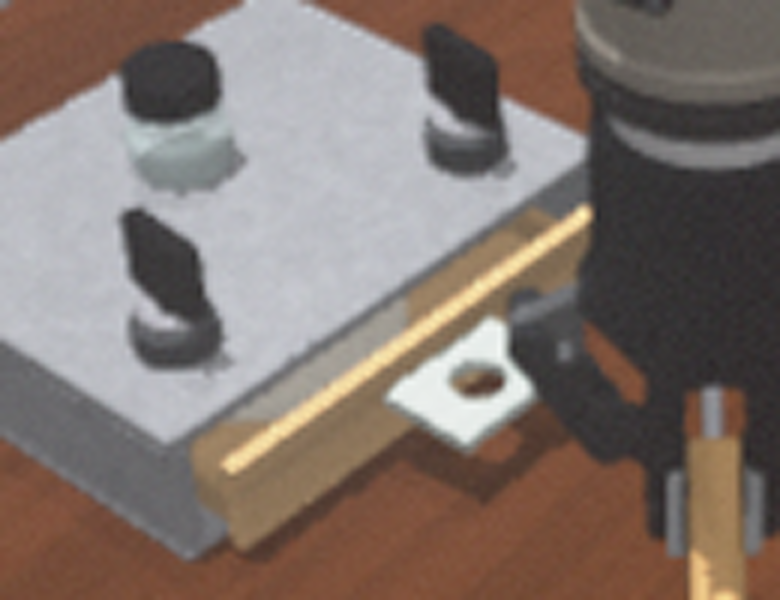

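View pics/t6c.png

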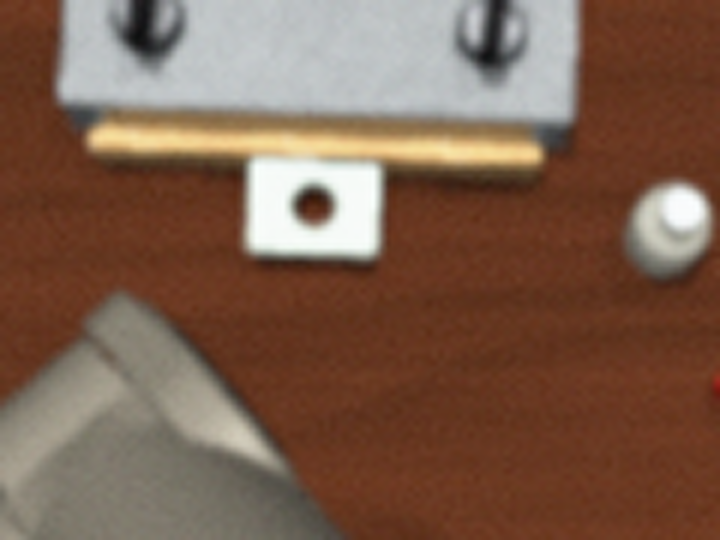

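View pics/w6.png

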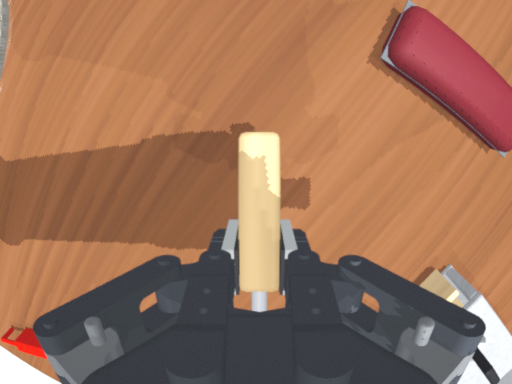

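```bash
cat >> h.py <<'E'
def hole(t,s,tc,sc):
    out=[]
    for im,(cx,cy),n,hw in ((t,tc,'top',(6,6)),(s,sc,'side',(8,6))):
        g=cv2.cvtColor(im,cv2.COLOR_BGR2GRAY).astype(float)
        yy,xx=np.mgrid[cy-hw[1]:cy+hw[1]+1,cx-hw[0]:cx+hw[0]+1]
        w=np.clip(200-g[cy-hw[1]:cy+hw[1]+1,cx-hw[0]:cx+hw[0]+1],0,60)
        u,v=(w*xx).sum()/w.sum(),(w*yy).sum()/w.sum(); out.append((n,u,v))
        print(n,'px',u.round(2),v.round(2),plane(n,u,v,.033).round(4))
    print('tri',tri([ray(*o) for o in out]))
E
python3 - <<'E'
from h import *
t=cv2.imread('pics/t6.png');s=cv2.imread('pics/s6.png')
hole(t,s,(242,184),(229,213))
hole(cv2.imread('pics/top0.png'),cv2.imread('pics/side0.png'),(242,188),(233,215))
# check camera bias with bottle cap etc: project known hook resting estimates
# tip estimate: pitch of hook
o,R=pose(); m=camera_model('wrist')
for dz in (-.011,-.013,-.015,-.008):
    for p in [(259.5,132.5),(260,291.5)]:
        P=plane('wrist',*p,o['eef_pos'][2]-dz,m); print(dz,(R.T@(P-o['eef_pos'])*1000).round(1))
E
```

```text
top px 241.84 183.74 [0.549  0.0408 0.033 ]
side px 230.52 212.03 [0.5459 0.0393 0.033 ]
tri (array([0.54763667, 0.03984665, 0.03278743]), [np.float64(0.001722205706770428), np.float64(0.001722205706770356)])
top px 241.62 187.53 [0.5381 0.0414 0.033 ]
side px 233.17 215.16 [0.5337 0.044  0.033 ]
tri (array([0.53798189, 0.04092642, 0.02879061]), [np.float64(0.001039168884703511), np.float64(0.0010391688847036736)])
-0.011 [  0.8 -56.3 -11. ]
-0.011 [  1.1  15.6 -11. ]
-0.013 [  0.8 -56.5 -13. ]
-0.013 [  1.1  14.2 -13. ]
-0.015 [  0.8 -56.7 -15. ]
-0.015 [  1.1  12.8 -15. ]
-0.008 [  0.8 -56.1  -8. ]
-0.008 [ 1.2 17.7 -8. ]
```

The hole moved in about 10 mm (now about (0.5475, 0.040)). The prong was lined up, but at this 50° angle the handle's end came down on the tab's corner. I'll set the hook down in the clear, regrip it level, and use a smaller angle (about 15°).

Run:
```python
from h import *
go([.43,.12,.06],1.27)
```

```text
t 8.425 p [0.3903 0.0991 0.1003] yaw 0.6667 q7 -0.053 -> d [44.1  8.2 40.3] roll -0.603
```

Request:
arm_command:
  series:
    - [8,[20,4,20],-0.18]
    - [8,[44,8,40],-0.36]
    - [8,[44,8,40],-0.54]
    - [8,[44,8,50],-0.6]
    - [8,[44,8,60],-0.6]
    - [8,[44,8,68],-0.6]
    - [8,[44,8,73],-0.6]
    - [8,[44,8,73],-0.6]
  squeeze: 40

```text
t: 9.43
eef_pos: [0.4313, 0.1196, 0.028]
tool_rot: [0.002, 0.806, 0.591, 0.001]
contact_force: [3.2, -3.5, 6.8]
gripper_width: 0.201
```

Run:
```python
from h import *
go([.43,.12,.023],1.27);print(status.get_obs()['contact_force'])
s=read_camera('side');crop(s,170,180,130,100,6,'pics/s7c.png')
```

```text
t 9.425 p [0.4313 0.1196 0.028 ] yaw 1.2653 q7 0.279 -> d [-0.  -1.4  5. ] roll -0.005
[ 3.1513791  -3.54798119  6.81164642]
```

View pics/s7c.png

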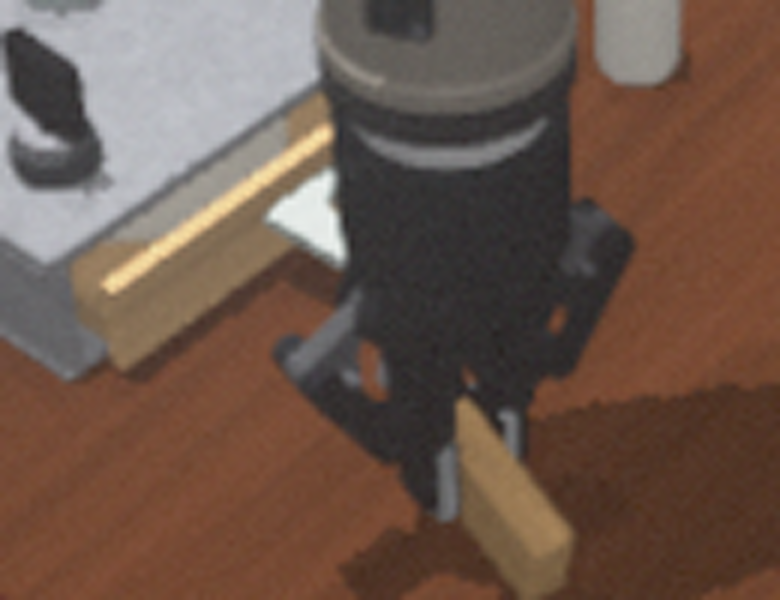

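Request:
arm_command:
  series:
    - [35,[0,0,0],0]
    - [35,[0,0,0],0]
    - [35,[0,0,0],0]
    - [35,[0,0,0],0]
    - [35,[0,0,1],0]
    - [35,[0,0,1],0]

```text
t: 10.22
eef_pos: [0.4287, 0.1203, 0.0262]
tool_rot: [-0.0, 0.806, 0.592, -0.0]
contact_force: [0.3, 0.0, 0.4]
gripper_width: 0.405
```

Run:
```python
from h import *
m=camera_model('wrist');im=read_camera('wrist');cv2.imwrite('pics/w8.png',im)
go([.43,.12,.023],1.27);print(status.get_obs()['contact_force'])
H=cv2.cvtColor(im,cv2.COLOR_BGR2HSV)
s=read_camera('side');crop(s,170,180,130,100,6,'pics/s8c.png')
```

```text
t 10.275 p [0.4287 0.1203 0.0262] yaw 1.268 q7 0.279 -> d [0.1 1.3 3.2] roll -0.002
[-0.42656507 -0.32863822 -0.8085566 ]
```

View pics/s8c.png

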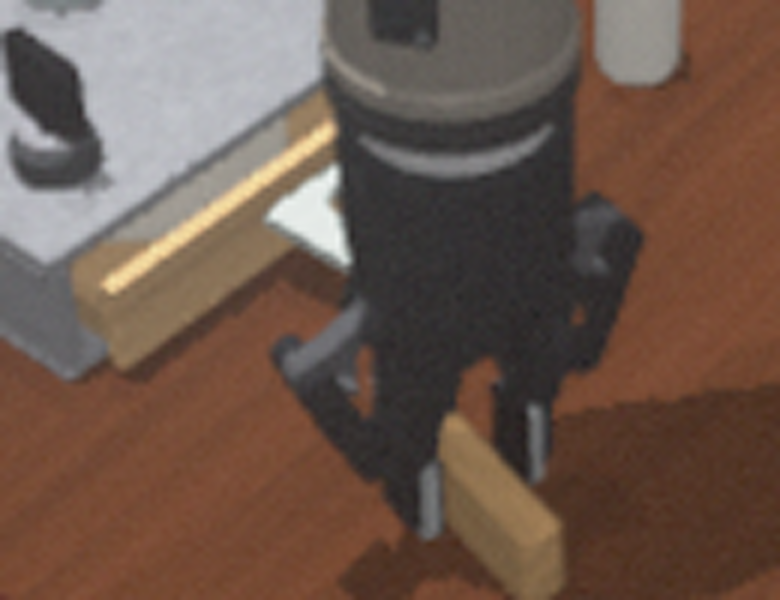

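View pics/w8.png

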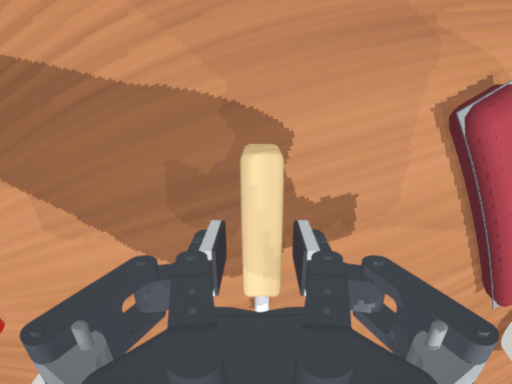

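Run:
```python
from h import *
o,R=pose(); m=camera_model('wrist')
for p in [(262,145),(262,152),(262,296.5),(243,220),(283,220)]:
    P=plane('wrist',*p,.034,m); print((R.T@(P-o['eef_pos'])*1000).round(1))
```

```text
[  2.  -50.6  -7.7]
[  2.  -47.8  -7.7]
[ 2.3 21.4 -7.7]
[ -6.  -18.6  -7.7]
[ 11.1 -18.6  -7.7]
```

Request:
arm_command:
  series:
    - [35,[2.3,6,3],0]
    - [35,[2.3,6,3],0]
    - [8,[2.3,6,3],0]
    - [8,[2.3,6,3],0]
    - [8,[2.3,6,3],0]
    - [8,[2.3,6,3],0]
    - [8,[2.3,6,3],0]
  squeeze: 60

```text
t: 11.2
eef_pos: [0.4353, 0.1207, 0.0234]
tool_rot: [0.0, 0.806, 0.592, 0.0]
contact_force: [-0.1, 0.8, 1.4]
gripper_width: 0.201
```

Request:
arm_command:
  series:
    - [8,[0,0,-20],0]
    - [8,[0,0,-50],0]
    - [8,[0,0,-55],0]
    - [8,[0,0,-55],0]

```text
t: 11.7
eef_pos: [0.4351, 0.1203, 0.0781]
tool_rot: [0.0, 0.806, 0.592, -0.0]
contact_force: [0.3, -0.2, -1.5]
gripper_width: 0.202
```

Run:
```python
from h import *
m=camera_model('wrist');im=read_camera('wrist');cv2.imwrite('pics/w9.png',im);crop(im,200,110,120,210,2.8,'pics/w9c.png')
go([.43,.12,.023],1.27);print(status.get_obs()['contact_force'])
s=read_camera('side');crop(s,170,150,130,100,6,'pics/s9c.png')
```

```text
t 11.75 p [0.4347 0.1203 0.0777] yaw 1.2677 q7 0.39 -> d [-1.6 -4.4 54.7] roll -0.002
[-0.70846507 -0.09436659 -1.60964065]
```

View pics/w9c.png

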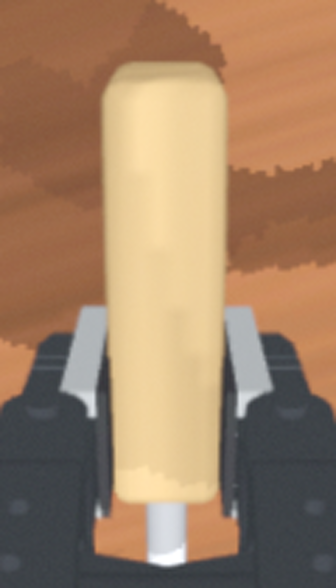

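View pics/s9c.png

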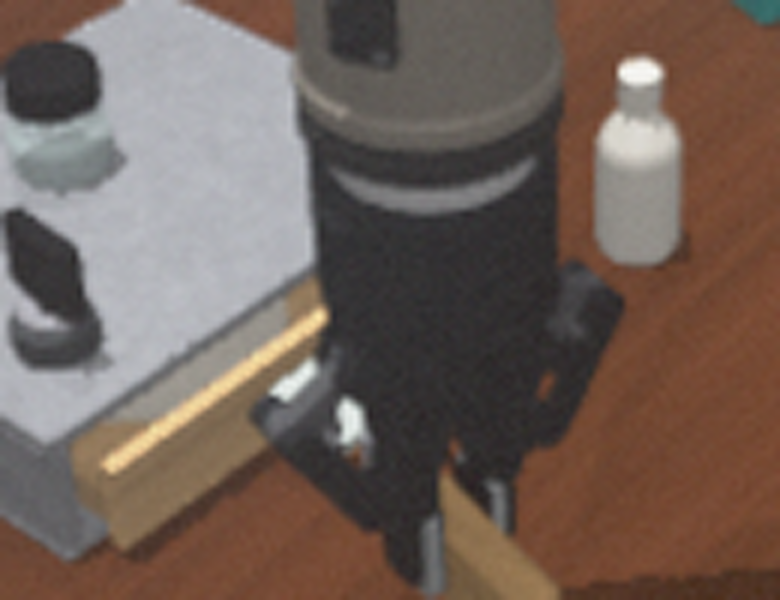

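Run:
```python
from h import *
o,R=pose(); m=camera_model('wrist')
for p in [(259,132.5),(259,138),(259.5,288.6)]:
    P=plane('wrist',*p,o['eef_pos'][2]+.0106,m); print((R.T@(P-o['eef_pos'])*1000).round(1))
```

```text
[  0.8 -55.8 -10.5]
[  0.8 -53.7 -10.5]
[  1.1  14.7 -10.6]
```

Run:
```python
from h import *
go([.4984,.0537,.077],1.2677)
```

```text
t 11.8 p [0.4346 0.1203 0.0774] yaw 1.2679 q7 0.39 -> d [-44.5  80.8   0.4] roll 0.0
```

Request:
arm_command:
  series:
    - [8,[-22,40,0],0]
    - [8,[-40,72,0],0]
    - [8,[-44.5,81,0],0]
    - [8,[-44.5,81,0],0]
    - [8,[-44.5,81,0],0]
    - [8,[-44.5,81,0],0]

```text
t: 12.55
eef_pos: [0.4984, 0.0551, 0.0783]
tool_rot: [-0.0, 0.805, 0.593, -0.0]
contact_force: [-0.2, 0.4, -1.3]
gripper_width: 0.199
```

Run:
```python
from h import *
go([.4984,.0537,.077],1.2677)
im=read_camera('wrist');crop(im,180,220,160,110,4,'pics/w10c.png');s=read_camera('side');crop(s,170,150,130,100,6,'pics/s10c.png')
```

```text
t 12.55 p [0.4984 0.0551 0.0783] yaw 1.2701 q7 0.576 -> d [-1.4  0.4  1.3] roll 0.002
```

View pics/w10c.png

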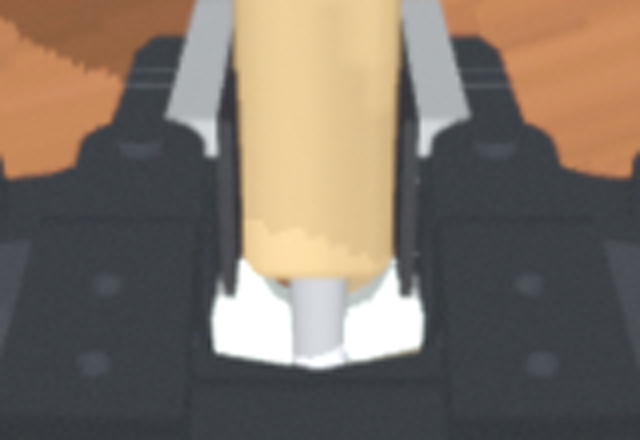

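View pics/s10c.png

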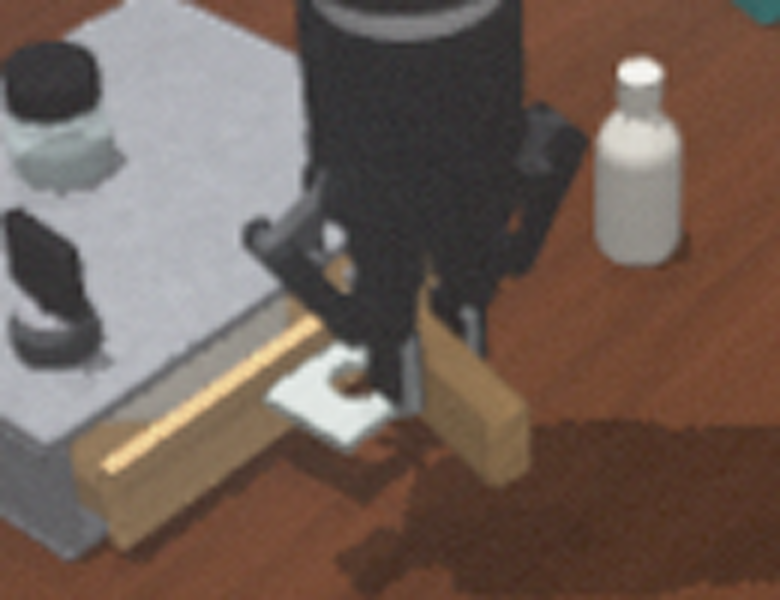

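Run:
```python
from h import *
m=camera_model('wrist')
for a in np.arange(0,6.3,.785):
    p=proj('wrist',np.array([.546+.0115*np.cos(a),.040+.0115*np.sin(a),.033]),m); print(a.round(2),((p-[180,220])*4).round(0))
o,R=pose();tip=o['eef_pos']+R@np.array([.001,.0475,.0224]);print(tip)
```

```text
0.0 [330. 307.]
0.78 [369. 281.]
1.57 [375. 239.]
2.36 [342. 206.]
3.14 [290. 202.]
3.92 [250. 229.]
4.71 [246. 272.]
5.5 [280. 303.]
6.28 [330. 307.]
[0.54446673 0.04156645 0.05597028]
```

Request:
arm_command:
  series:
    - [8,[0,0,10],0]
    - [8,[0,0,20],0]
    - [8,[0,0,25],0]
    - [8,[0,0,28],0]

```text
t: 13.15
eef_pos: [0.499, 0.0541, 0.0497]
tool_rot: [-0.0, 0.806, 0.592, -0.0]
contact_force: [0.2, 0.1, -1.2]
gripper_width: 0.197
```

Request:
arm_command:
  series:
    - [8,[0,0,3],0]
    - [8,[0,0,6],0]
    - [8,[0,0,9],0]
    - [8,[0,0,9],0]

```text
t: 13.65
eef_pos: [0.4992, 0.054, 0.0411]
tool_rot: [-0.0, 0.806, 0.592, -0.0]
contact_force: [-0.1, 0.9, -0.7]
gripper_width: 0.195
```

Run:
```python
from h import *
go([.4984,.0537,.04],1.2677);print(status.get_obs()['contact_force'])
im=read_camera('wrist');crop(im,180,220,160,110,4,'pics/w11c.png');s=read_camera('side');crop(s,170,150,130,100,6,'pics/s11c.png')
```

```text
t 13.65 p [0.4992 0.054  0.0411] yaw 1.2679 q7 0.52 -> d [-0.5 -0.6  1.1] roll 0.0
[-0.1136754   0.88759017 -0.71512103]
```

View pics/s11c.png

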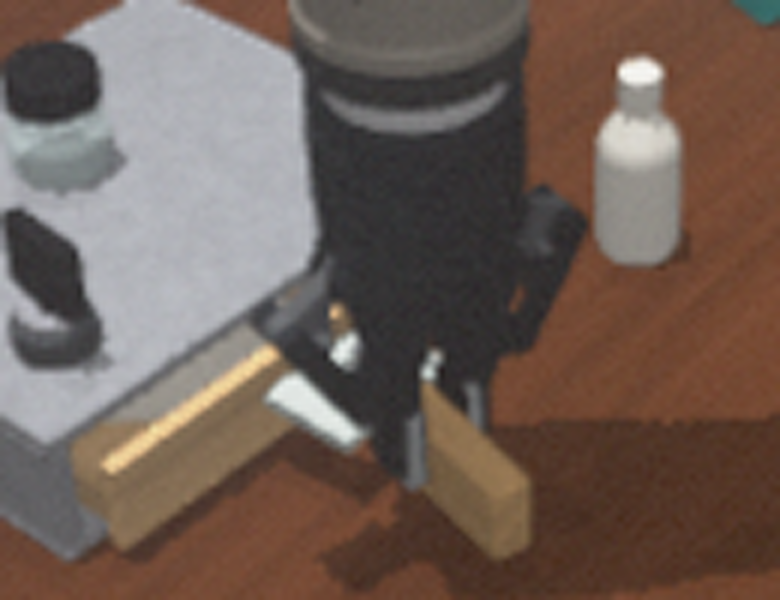

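Run:
```python
from h import *
t=cv2.imread('pics/top0.png')
# front and back edges of cabinet top: line fits via gradient of saturation
H=cv2.cvtColor(t,cv2.COLOR_BGR2HSV).astype(float)
S=cv2.GaussianBlur(H[...,1],(0,0),.7)
def edge_rows(cols,r0,r1):
    out=[]
    for c in cols:
        g=np.abs(np.diff(S[r0:r1,c])); k=np.argmax(g); 
        w=g[max(k-2,0):k+3]; out.append((c,r0+.5+(w*np.arange(max(k-2,0),max(k-2,0)+len(w))).sum()/w.sum()))
    return np.array(out)
def edge_cols(rows,c0,c1):
    out=[]
    for r in rows:
        g=np.abs(np.diff(S[r,c0:c1])); k=np.argmax(g); w=g[max(k-2,0):k+3]
        out.append((c0+.5+(w*np.arange(max(k-2,0),max(k-2,0)+len(w))).sum()/w.sum(),r))
    return np.array(out)
def fit(pts,name):
    P=np.array([plane('top',u,v,.06)[:2] for u,v in pts],np.float32)
    vx,vy,x,y=cv2.fitLine(P,cv2.DIST_HUBER,0,.001,.001).ravel(); print(name,'dir',np.arctan2(vy,vx).round(4),'pt',x.round(4),y.round(4)); return np.array([x,y]),np.array([vx,vy])
fit(edge_rows(range(208,284),94,106),'back')
fit(edge_rows(range(210,280),160,174),'front')
fit(edge_cols(range(104,165),196,208),'left')
fit(edge_cols(range(106,165),280,294),'right')
cv=[(147,408),(492,420)]
b=[plane('top',190+u/6,85+v/6,.070) for u,v in cv]; print(b, np.arctan2(b[0][1]-b[1][1],b[0][0]-b[1][0])-np.pi/2, np.linalg.norm(b[0]-b[1]))
```

```text
back dir 1.5298 pt 0.7899 0.026
front dir 1.5317 pt 0.5853 0.0289
left dir -0.0428 pt 0.6856 0.1573
right dir -0.0427 pt 0.6782 -0.0867
[array([0.62963809, 0.11617677, 0.07      ]), array([ 0.62358116, -0.04389719,  0.07      ])] -0.03782028086061029 0.16018851548689056
```

Request:
arm_command:
  series:
    - [8,[-2.1,-7.7,0],0]
    - [8,[-4.1,-15.5,0],0]
    - [8,[-6.2,-23.2,0],0]
    - [8,[-9.1,-33.8,0],0]
    - [8,[-11.9,-44.4,0],0]
    - [8,[-14.8,-55.1,0],0]
    - [8,[-17.6,-65.7,0],0]
    - [8,[-18.1,-67.6,0],0]

```text
t: 14.75
eef_pos: [0.4281, 0.0569, 0.0412]
tool_rot: [-0.0, 0.805, 0.593, -0.001]
contact_force: [1.8, 0.4, -1.3]
gripper_width: 0.202
```

Run:
```python
from h import *
go([.409,.058,.041],1.2677);o=status.get_obs();print(o['contact_force'],o['torque'],o['q'].round(2))
s=read_camera('side');crop(s,170,150,130,100,6,'pics/s12c.png')
```

```text
t 14.75 p [0.4281 0.0569 0.0412] yaw 1.2686 q7 0.447 -> d [ -4.6 -18.6   0.3] roll 0.001
[ 1.77956557  0.40171067 -1.33635376] [ 0.04505387 -0.4152133   0.06533176] [ 0.27  0.51 -0.65  2.24  0.58  0.56  0.45]
```

View pics/s12c.png

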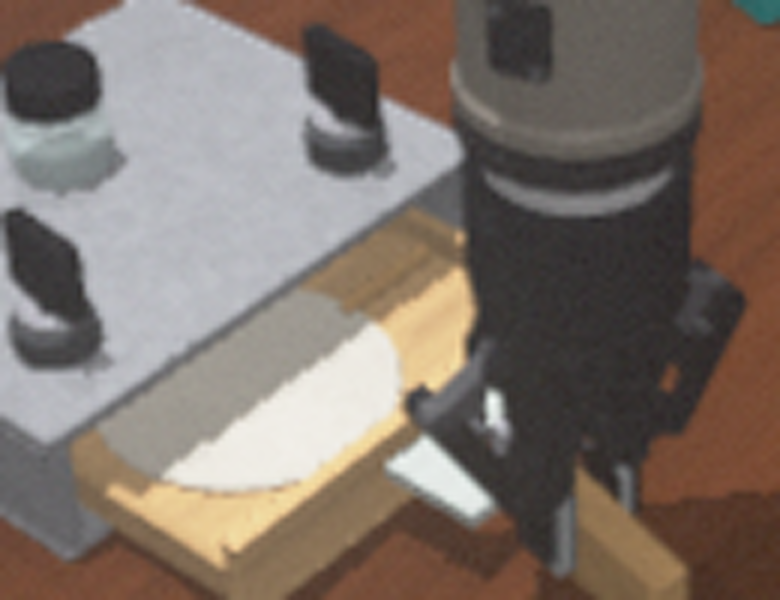

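Request:
arm_command:
  series:
    - [8,[-1.3,-4.8,0],0]
    - [8,[-2.6,-9.7,0],0]
    - [8,[-3.1,-11.6,0],0]
    - [8,[-3.6,-13.5,0],0]
    - [8,[-3.6,-13.5,0],0]

```text
t: 15.42
eef_pos: [0.4151, 0.0574, 0.0412]
tool_rot: [-0.0, 0.806, 0.592, -0.0]
contact_force: [0.8, -0.7, -1.4]
gripper_width: 0.202
```

Run:
```python
from h import *
go([.409,.058,.041],1.2677);o=status.get_obs();print(o['contact_force'],o['torque'],o['q'].round(2))
```

```text
t 15.425 p [0.4151 0.0574 0.0412] yaw 1.2679 q7 0.431 -> d [-1.3 -5.9  0.2] roll 0.0
[ 0.82887367 -0.73285201 -1.44701644] [-0.12376717 -0.15804084 -0.00653776] [ 0.26  0.5  -0.65  2.26  0.58  0.55  0.43]
```

Force is still low, so the stop isn't reached. Continuing in 2 mm steps.

Request:
arm_command:
  series:
    - [8,[-0.8,-2.9,0],0]
    - [8,[-1.3,-4.8,0],0]
    - [8,[-1.8,-6.7,0],0]
    - [8,[-1.8,-6.7,0],0]

```text
t: 15.92
eef_pos: [0.408, 0.0578, 0.0413]
tool_rot: [-0.0, 0.806, 0.592, -0.0]
contact_force: [-0.2, -0.2, -0.6]
gripper_width: 0.204
```

Request:
arm_command:
  series:
    - [8,[-0.5,-1.9,0],0]
    - [8,[-1,-3.9,0],0]
    - [8,[-1,-3.9,0],0]

```text
t: 16.3
eef_pos: [0.4076, 0.0583, 0.0421]
tool_rot: [0.001, 0.806, 0.592, 0.003]
contact_force: [8.3, -1.9, -3.1]
gripper_width: 0.197
```

Run:
```python
from h import *
go([.409,.058,.041],1.2677);o=status.get_obs();print(o['contact_force'],o['torque'],o['q'].round(2))
t=read_camera('top');crop(t,190,150,120,90,6,'pics/t13c.png')
```

```text
t 16.3 p [0.4076 0.0583 0.0421] yaw 1.2674 q7 0.418 -> d [0.1 1.5 1.1] roll -0.0
[ 8.25222876 -1.92888874 -3.0557541 ] [-0.41915981 -1.72896923  0.06847589] [ 0.26  0.48 -0.65  2.28  0.59  0.53  0.42]
```

View pics/t13c.png

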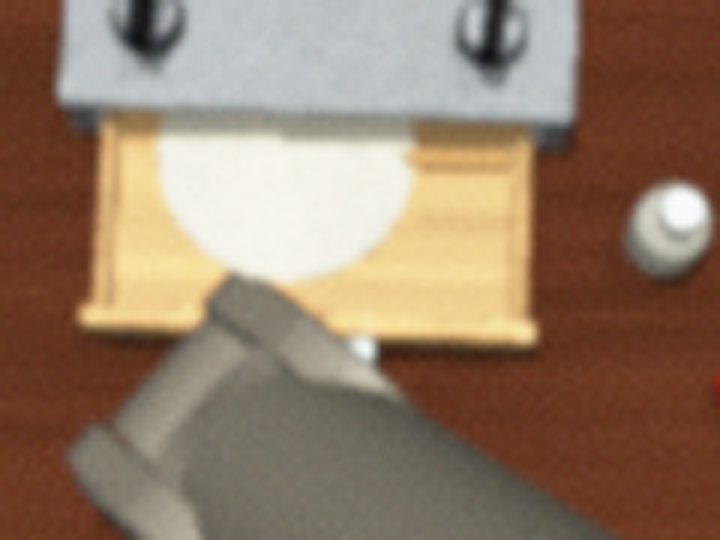

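At the stop: 8.3 N after 92 mm of travel. Backing off the rim, lifting out, and checking that the tray stayed.

Request:
arm_command:
  series:
    - [8,[1.3,4.8,0],0]
    - [8,[2.3,8.7,0],0]
    - [8,[2.3,8.7,0],0]
    - [8,[2.3,8.7,-10],0]
    - [8,[2.3,8.7,-30],0]
    - [8,[2.3,8.7,-60],0]
    - [8,[2.3,8.7,-100],0]
    - [8,[2.3,8.7,-110],0]

```text
t: 17.35
eef_pos: [0.4143, 0.058, 0.1536]
tool_rot: [0.001, 0.806, 0.592, 0.001]
contact_force: [-0.2, -0.2, -1.3]
gripper_width: 0.198
```

Run:
```python
from h import *
print(status.get_obs()['contact_force'])
go([.4625,-.303,.15],1.535)
```

```text
[-0.20671196 -0.17937932 -1.2987907 ]
t 17.35 p [0.4143 0.058  0.1536] yaw 1.2679 q7 0.684 -> d [-330.2  153.6    3.8] roll -0.267
```

Request:
arm_command:
  series:
    - [8,[-45,21,0],-0.05]
    - [8,[-95,44,0],-0.1]
    - [8,[-145,67,0],-0.15]
    - [8,[-195,91,0],-0.2]
    - [8,[-245,114,0],-0.27]
    - [8,[-295,137,0],-0.27]
    - [8,[-330,154,0],-0.27]
    - [8,[-330,154,0],-0.27]

```text
t: 18.35
eef_pos: [0.4609, -0.3067, 0.1501]
tool_rot: [-0.0, 0.721, 0.693, -0.0]
contact_force: [0.2, 1.5, -1.8]
gripper_width: 0.199
```

Run:
```python
from h import *
s=read_camera('side');t=read_camera('top');cv2.imwrite('pics/s14.png',s);cv2.imwrite('pics/t14.png',t)
crop(t,190,90,200,150,4,'pics/t14c.png')
hole(t,s,(242,217),(258,239))
go([.4625,-.303,.0245],1.535)
```

```text
top px 241.09 217.05 [0.4542 0.043  0.033 ]
side px 259.07 240.66 [0.435  0.0743 0.033 ]
tri (array([ 0.45833874,  0.04403009, -0.00446774]), [np.float64(0.0005194506487677929), np.float64(0.0005194506487678567)])
t 18.45 p [ 0.4613 -0.3025  0.1505] yaw 1.5378 q7 1.652 -> d [ -0.6   1.4 126. ] roll 0.003
```

View pics/t14c.png

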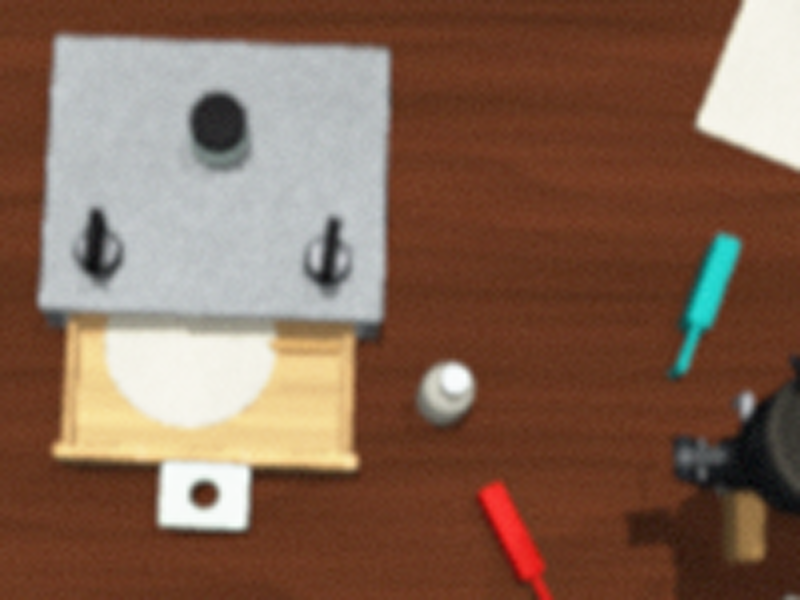

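View pics/s14.png

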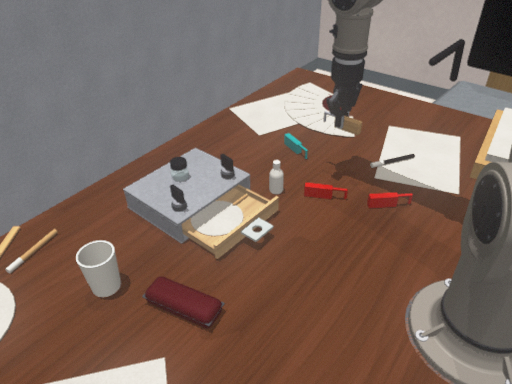

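Tray out, with the hole at about (241,213) in top and (257,229) in side. Now setting the hook down at its old place.

Request:
arm_command:
  series:
    - [8,[0,0,50],0]
    - [8,[0,0,95],0]
    - [8,[0,0,115],0]
    - [8,[0,0,122],0]
    - [8,[0,0,126],0]
    - [8,[0,0,126],0]

```text
t: 19.2
eef_pos: [0.4627, -0.3036, 0.0263]
tool_rot: [0.001, 0.719, 0.695, 0.0]
contact_force: [0.0, -0.5, -1.2]
gripper_width: 0.202
```

Run:
```python
from h import *
go([.4625,-.303,.0235],1.535);print(status.get_obs()['contact_force'])
hole(cv2.imread('pics/t14.png'),cv2.imread('pics/s14.png'),(241,213),(258,229))
```

```text
t 19.2 p [ 0.4627 -0.3036  0.0263] yaw 1.538 q7 1.51 -> d [ 0.6 -0.2  2.8] roll 0.003
[ 0.03768289 -0.45263304 -1.23752137]
top px 240.57 213.06 [0.4654 0.0444 0.033 ]
side px 258.14 229.45 [0.4582 0.0476 0.033 ]
tri (array([0.46427221, 0.0433731 , 0.02678859]), [np.float64(0.0021550738663270144), np.float64(0.0021550738663269884)])
```

Request:
arm_command:
  series:
    - [8,[0,0,2],0]
    - [8,[0,0,3],0]
    - [8,[0,0,3],0]
    - [40,[0,0,3],0]
    - [40,[0,0,3],0]
    - [40,[0,0,3],0]
    - [40,[0,0,3],0]

```text
t: 20.08
eef_pos: [0.462, -0.3033, 0.0222]
tool_rot: [-0.0, 0.719, 0.695, 0.0]
contact_force: [-0.5, 0.1, -0.4]
gripper_width: 0.47
```

Request:
arm_command:
  series:
    - [45,[0,0,-20],0]
    - [50,[0,0,-60],0]
    - [50,[0,0,-110],0]
    - [50,[0,0,-160],0]
    - [50,[0,0,-180],0]
    - [50,[0,0,-180],0]

```text
t: 20.82
eef_pos: [0.4626, -0.3037, 0.2042]
tool_rot: [0.002, 0.719, 0.695, 0.0]
contact_force: [0.3, -1.3, -0.2]
gripper_width: 0.585
```

Run:
```python
from h import *
im=read_camera('wrist');cv2.imwrite('pics/w15.png',im)
go([.626,-.044,.22],1.53)
t=cv2.imread('pics/t14.png');s=cv2.imread('pics/s14.png')
a=cv2.resize(t[130:170,200:290],None,fx=8,fy=8,interpolation=cv2.INTER_CUBIC);cv2.imwrite('pics/wings_t.png',a)
a=cv2.resize(s[145:220,160:245],None,fx=8,fy=8,interpolation=cv2.INTER_CUBIC);cv2.imwrite('pics/wings_s.png',a)
```

```text
t 20.875 p [ 0.4616 -0.3034  0.2024] yaw 1.5377 q7 1.701 -> d [264.7 155.7 -17.7] roll 0.008
```

View pics/w15.png

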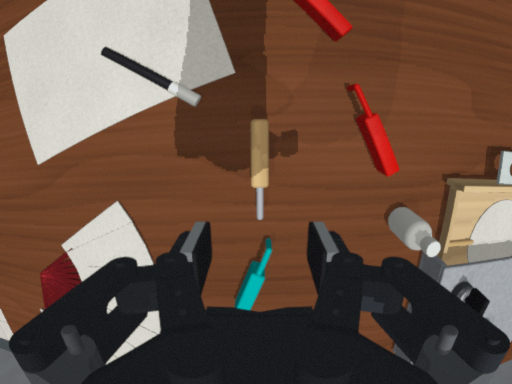

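View pics/wings_t.png

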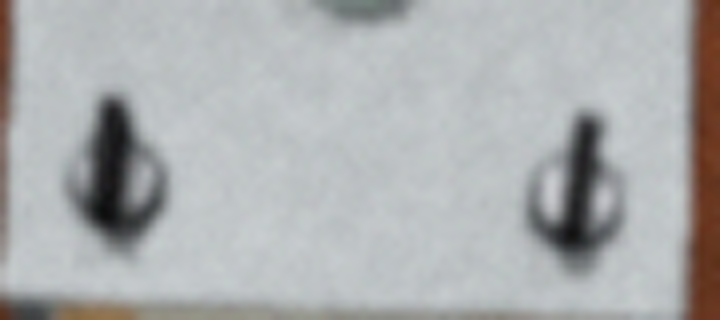

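View pics/wings_s.png

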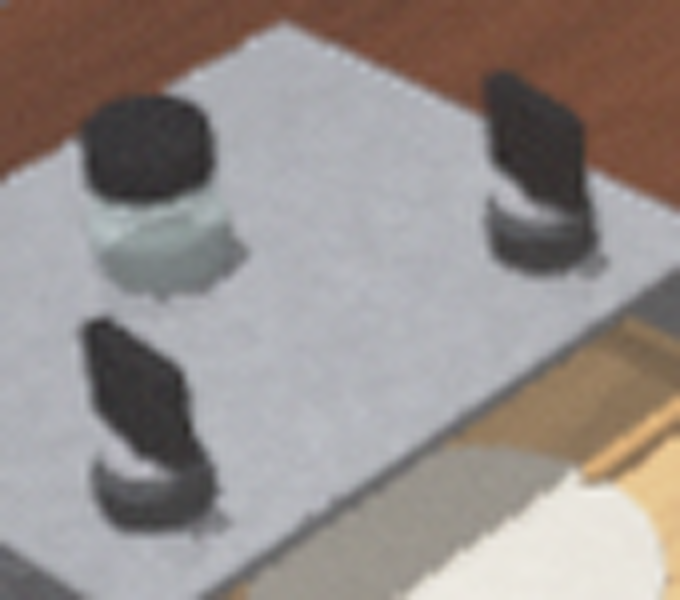

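Request:
arm_command:
  series:
    - [60,[45,29,-10],0]
    - [60,[90,58,-20],0]
    - [60,[135,87,-35],0]
    - [60,[180,116,-45],0]
    - [60,[225,145,-50],0]
    - [60,[262,176,-50],0]
    - [60,[262,176,-50],0]
    - [60,[262,176,-50],0]

```text
t: 21.88
eef_pos: [0.6455, -0.0477, 0.2502]
tool_rot: [-0.001, 0.719, 0.696, -0.001]
contact_force: [0.5, 0.2, 0.3]
gripper_width: 0.703
```

Run:
```python
from h import *
m=camera_model('wrist');im=read_camera('wrist');cv2.imwrite('pics/w16.png',im)
go([.626,-.044,.22],1.53)
for X in ([.626,-.044,.115],[.629,.116,.115]): print(proj('wrist',np.array(X),m))
```

```text
t 21.925 p [ 0.6454 -0.0486  0.2506] yaw 1.5369 q7 1.196 -> d [  4.  -19.5  30.6] roll 0.007
[261.46155735 160.40713417]
[422.48727448 160.99477774]
```

View pics/w16.png

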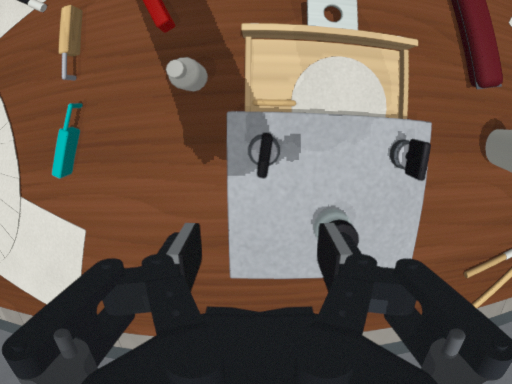

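Run:
```python
from h import *
im=cv2.imread('pics/w16.png');g=cv2.cvtColor(im,cv2.COLOR_BGR2GRAY)
crop(im,230,115,80,80,7,'pics/w16c.png');m=camera_model('wrist')
k=(g<38).astype(np.uint8);mm=np.zeros_like(k);mm[125:185,250:285]=k[125:185,250:285]
n,l,st,c=cv2.connectedComponentsWithStats(mm);i=1+np.argmax(st[1:,4]);ys,xs=np.where(l==i);print(st[i],c[i])
P=np.array([plane('wrist',x,y,.115,m)[:2]*1000 for x,y in zip(xs,ys)],np.float32)
r=cv2.minAreaRect(P);print(r);w,v=np.linalg.eigh(np.cov(P.T)); print('yaw',np.arctan2(*(v[::-1,1]*np.sign(v[0,1]))))
```

```text
[258 133  15  44 415] [264.33012048 154.13975904]
((621.2623901367188, -42.09403991699219), (9.36081314086914, 39.17824935913086), 80.09845733642578)
yaw -0.17131189483862355
```

View pics/w16c.png

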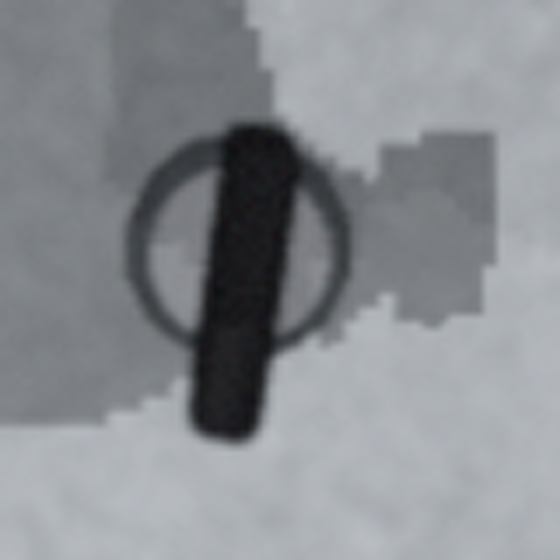

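Run:
```python
from h import *
go([.6218,-.0425,.104],1.40);print(status.get_obs()['torque'])
```

```text
t 21.925 p [ 0.6454 -0.0486  0.2506] yaw 1.5369 q7 1.196 -> d [  5.4 -23.4 146.7] roll 0.137
[-0.00517678  0.01719409  0.01096021]
```

Request:
arm_command:
  series:
    - [50,[5.4,-23.4,40],0.137]
    - [50,[5.4,-23.4,80],0.137]
    - [50,[5.4,-23.4,110],0.137]
    - [50,[5.4,-23.4,130],0.137]
    - [50,[5.4,-23.4,142],0.137]
    - [50,[5.4,-23.4,147],0.137]
    - [50,[5.4,-23.4,147],0.137]
    - [50,[5.4,-23.4,147],0.137]

```text
t: 22.92
eef_pos: [0.6239, -0.041, 0.1062]
tool_rot: [0.0, 0.765, 0.645, 0.001]
contact_force: [-0.3, -0.4, -0.3]
gripper_width: 0.588
```

Run:
```python
from h import *
go([.6218,-.0425,.104],1.40);o=status.get_obs();print(o['contact_force'],o['torque'],o['gripper_width'])
m=camera_model('wrist');im=read_camera('wrist');crop(im,180,180,160,130,5,'pics/w17.png')
```

```text
t 22.925 p [ 0.6239 -0.041   0.1062] yaw 1.4009 q7 0.958 -> d [-1.9 -1.8  2.2] roll 0.001
[-0.28551505 -0.37497368 -0.34667202] [0.05105185 0.0335716  0.01753716] 0.5877078971995316
```

View pics/w17.png

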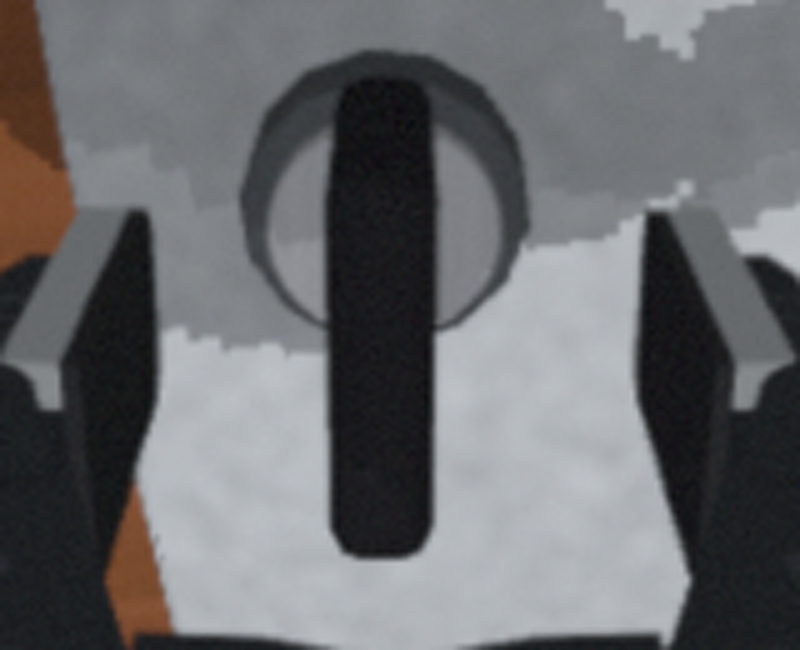

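Run:
```python
from h import *
m=camera_model('wrist');o,R=pose()
for u,v in [(382,195),(382,550),(328,380),(435,380)]:
    print((R.T@(plane('wrist',180+u/5,180+v/5,.115,m)-o['eef_pos'])*1000).round(1))
for u,v in [(382,85)]:
    print((R.T@(plane('wrist',180+u/5,180+v/5,.081,m)-o['eef_pos'])*1000).round(1))
go([.6218,-.0425,.104],1.40)
```

```text
[ -0.3 -19.5  -8.8]
[-0.4 16.8 -8.8]
[-5.1 -1.7 -8.8]
[ 4.4 -1.7 -8.8]
[ -0.6 -18.8  25.2]
t 22.975 p [ 0.6239 -0.0409  0.1062] yaw 1.401 q7 0.958 -> d [-1.9 -1.8  2.2] roll 0.001
```

Request:
arm_command:
  series:
    - [50,[-0.4,-0.8,2],0]
    - [30,[-0.4,-0.8,2],0]
    - [5,[-0.4,-0.8,2],0]
    - [5,[-0.4,-0.8,2],0]
    - [5,[-0.4,-0.8,2],0]
    - [5,[-0.4,-0.8,2],0]
    - [5,[-0.4,-0.8,2],0]
    - [5,[-0.4,-0.8,2],0]
  squeeze: 30

```text
t: 23.98
eef_pos: [0.6224, -0.0418, 0.1034]
tool_rot: [0.0, 0.765, 0.644, -0.0]
contact_force: [-1.6, -4.3, 4.8]
gripper_width: 0.109
```

Run:
```python
from h import *
go([.6218,-.0425,.104],1.40);o=status.get_obs();print(o['contact_force'],o['torque'],o['gripper_width'],o['joint_torque'])
```

```text
t 23.975 p [ 0.6224 -0.0418  0.1034] yaw 1.4007 q7 0.956 -> d [-0.8 -0.4 -0.6] roll 0.001
[-1.63143802 -4.33415242  4.7704316 ] [-0.77832694  0.46430603  0.01683839] 0.10927283368346616 [-2.35838592e+00 -5.61037695e+01 -1.21121272e+01 -2.12249994e+01
 -5.93090616e-01 -1.11032199e+00  3.22735512e-03]
```

Request:
arm_command:
  series:
    - [5,[0,0,0],0.08]
    - [5,[0,0,0],0.16]
    - [5,[0,0,0],0.24]
    - [5,[0,0,0],0.3]
    - [5,[0,0,0],0.3]

```text
t: 24.6
eef_pos: [0.6225, -0.0417, 0.1034]
tool_rot: [0.0, 0.852, 0.523, -0.0]
contact_force: [-2.0, -4.3, 4.5]
gripper_width: 0.113
```

```bash
cat >> h.py <<'E'
def st():
    o,R=pose(); print('t',o['t'],'yaw',np.arctan2(R[1,0],R[0,0]).round(4),'p',o['eef_pos'].round(4),'F',o['contact_force'].round(1),'T',o['torque'].round(3),'tau7',o['joint_torque'][6].round(4),'w',round(o['gripper_width'],3))
E
python3 -c "
from h import *
st()"
```

```text
t 24.6 yaw 1.1014 p [ 0.6225 -0.0417  0.1034] F [-2.  -4.3  4.5] T [-0.826  0.373 -0.014] tau7 -0.3218 w 0.113
```

Request:
arm_command:
  series:
    - [5,[0,0,0],0.08]
    - [5,[0,0,0],0.15]
    - [5,[0,0,0],0.15]

```text
t: 24.98
eef_pos: [0.6225, -0.0416, 0.1034]
tool_rot: [0.0, 0.889, 0.458, -0.0]
contact_force: [-2.1, -4.0, 4.6]
gripper_width: 0.113
```

```bash
python3 -c "
from h import *
st()"
```

```text
t 24.975 yaw 0.9525 p [ 0.6225 -0.0416  0.1034] F [-2.1 -4.   4.6] T [-0.981  0.435  0.064] tau7 -0.3609 w 0.113
```

Request:
arm_command:
  series:
    - [5,[0,0,0],0.05]
    - [5,[0,0,0],0.1]
    - [5,[0,0,0],0.1]

```text
t: 25.35
eef_pos: [0.6225, -0.0416, 0.1034]
tool_rot: [0.0, 0.91, 0.414, 0.0]
contact_force: [-1.6, -4.6, 5.0]
gripper_width: 0.109
```

```bash
python3 -c "
from h import *
st()"
```

```text
t 25.35 yaw 0.8531 p [ 0.6225 -0.0416  0.1034] F [-1.6 -4.6  5. ] T [-0.949  0.376  0.042] tau7 -0.2573 w 0.109
```

Request:
arm_command:
  series:
    - [5,[0,0,0],0.04]
    - [5,[0,0,0],0.08]
    - [5,[0,0,0],0.08]

```text
t: 25.72
eef_pos: [0.6226, -0.0416, 0.1034]
tool_rot: [0.0, 0.926, 0.377, 0.0]
contact_force: [-2.0, -4.1, 5.6]
gripper_width: 0.113
```

```bash
python3 -c "
from h import *
st()
st()"
```

```text
t 25.725 yaw 0.7729 p [ 0.6226 -0.0416  0.1034] F [-2.  -4.1  5.6] T [-0.994  0.376  0.033] tau7 -0.1788 w 0.113
t 25.725 yaw 0.7729 p [ 0.6226 -0.0416  0.1034] F [-2.  -4.1  5.6] T [-0.994  0.376  0.033] tau7 -0.1788 w 0.113
```

Request:
arm_command:
  series:
    - [5,[0,0,0],0.0]

```text
t: 25.85
eef_pos: [0.6226, -0.0416, 0.1034]
tool_rot: [0.0, 0.926, 0.377, 0.0]
contact_force: [-1.5, -4.3, 5.8]
gripper_width: 0.109
```

```bash
python3 -c "
from h import *
st()"
```

```text
t 25.85 yaw 0.7734 p [ 0.6226 -0.0416  0.1034] F [-1.5 -4.3  5.8] T [-0.947  0.294  0.025] tau7 -0.0326 w 0.109
```

Request:
arm_command:
  series:
    - [5,[0,0,0],0.04]
    - [5,[0,0,0],0.08]
    - [5,[0,0,0],0.08]

```text
t: 26.22
eef_pos: [0.6226, -0.0416, 0.1034]
tool_rot: [0.0, 0.941, 0.34, 0.0]
contact_force: [-1.6, -5.2, 4.7]
gripper_width: 0.114
```

```bash
python3 -c "
from h import *
st()"
```

```text
t 26.225 yaw 0.6931 p [ 0.6226 -0.0416  0.1034] F [-1.6 -5.2  4.7] T [-1.074  0.309  0.052] tau7 -0.2077 w 0.114
```

Request:
arm_command:
  series:
    - [5,[0,0,0],0.04]
    - [5,[0,0,0],0.08]
    - [5,[0,0,0],0.08]

```text
t: 26.6
eef_pos: [0.6226, -0.0415, 0.1034]
tool_rot: [0.0, 0.953, 0.302, 0.0]
contact_force: [-0.8, -4.6, 4.5]
gripper_width: 0.113
```

```bash
python3 -c "
from h import *
st()"
```

```text
t 26.6 yaw 0.6132 p [ 0.6226 -0.0415  0.1034] F [-0.8 -4.6  4.5] T [-1.085  0.252  0.11 ] tau7 -0.236 w 0.113
```

Request:
arm_command:
  series:
    - [5,[0,0,0],0.0]

```text
t: 26.72
eef_pos: [0.6226, -0.0416, 0.1034]
tool_rot: [0.0, 0.953, 0.302, 0.0]
contact_force: [-0.8, -4.2, 5.3]
gripper_width: 0.111
```

```bash
python3 -c "
from h import *
st()"
```

```text
t 26.725 yaw 0.6136 p [ 0.6226 -0.0416  0.1034] F [-0.8 -4.2  5.3] T [-1.057  0.224  0.105] tau7 -0.0959 w 0.111
```

Request:
arm_command:
  series:
    - [5,[0,0,0],0.04]

```text
t: 26.85
eef_pos: [0.6226, -0.0416, 0.1034]
tool_rot: [0.0, 0.959, 0.282, 0.0]
contact_force: [-1.4, -5.1, 4.2]
gripper_width: 0.108
```

```bash
python3 -c "
from h import *
st()"
```

```text
t 26.85 yaw 0.5727 p [ 0.6226 -0.0416  0.1034] F [-1.4 -5.1  4.2] T [-1.049  0.291  0.057] tau7 0.4014 w 0.108
```

Request:
arm_command:
  series:
    - [5,[0,0,0],0.0]

```text
t: 26.98
eef_pos: [0.6226, -0.0415, 0.1034]
tool_rot: [0.0, 0.959, 0.283, 0.0]
contact_force: [-1.4, -4.7, 4.3]
gripper_width: 0.11
```

```bash
python3 -c "
from h import *
st()"
```

```text
t 26.975 yaw 0.5732 p [ 0.6226 -0.0415  0.1034] F [-1.4 -4.7  4.3] T [-1.026  0.215  0.098] tau7 -0.2512 w 0.11
```

Request:
arm_command:
  series:
    - [5,[0,0,0],0.04]
    - [5,[0,0,0],0.08]
    - [5,[0,0,0],0.08]

```text
t: 27.35
eef_pos: [0.6226, -0.0415, 0.1034]
tool_rot: [0.0, 0.97, 0.244, 0.0]
contact_force: [-1.3, -5.3, 5.9]
gripper_width: 0.116
```

```bash
python3 -c "
from h import *
st()"
```

```text
t 27.35 yaw 0.4932 p [ 0.6226 -0.0415  0.1034] F [-1.3 -5.3  5.9] T [-1.062  0.2    0.155] tau7 -0.2818 w 0.116
```

Request:
arm_command:
  series:
    - [5,[0,0,0],0.0]

```text
t: 27.48
eef_pos: [0.6227, -0.0416, 0.1034]
tool_rot: [0.0, 0.97, 0.244, 0.0]
contact_force: [-1.0, -5.7, 5.6]
gripper_width: 0.113
```

```bash
python3 -c "
from h import *
st()"
```

```text
t 27.475 yaw 0.4935 p [ 0.6227 -0.0416  0.1034] F [-1.  -5.7  5.6] T [-1.114  0.169  0.143] tau7 -0.1463 w 0.113
```

Request:
arm_command:
  series:
    - [5,[0,0,0],0.0]

```text
t: 27.6
eef_pos: [0.6226, -0.0415, 0.1034]
tool_rot: [0.0, 0.97, 0.244, 0.0]
contact_force: [-2.1, -5.6, 4.7]
gripper_width: 0.109
```

```bash
python3 -c "
from h import *
st()"
```

```text
t 27.6 yaw 0.4935 p [ 0.6226 -0.0415  0.1034] F [-2.1 -5.6  4.7] T [-1.108  0.194  0.132] tau7 -0.1435 w 0.109
```

The torque climbs at about 0.45 N·m/rad from roughly 0.63 rad on (0.14 N·m now, so hub about 0.28). The right screw is the crossed one. Turning it back out.

Request:
arm_command:
  series:
    - [5,[0,0,0],-0.12]
    - [5,[0,0,0],-0.26]
    - [5,[0,0,0],-0.4]
    - [5,[0,0,0],-0.54]
    - [5,[0,0,0],-0.68]
    - [5,[0,0,0],-0.8]
    - [5,[0,0,0],-0.9]
    - [5,[0,0,0],-0.94]

```text
t: 28.6
eef_pos: [0.6224, -0.0418, 0.1034]
tool_rot: [-0.0, 0.754, 0.657, -0.0]
contact_force: [-2.2, -5.2, 5.5]
gripper_width: 0.112
```

Request:
arm_command:
  series:
    - [5,[0,0,0],0.0]

```text
t: 28.72
eef_pos: [0.6224, -0.0418, 0.1034]
tool_rot: [0.0, 0.754, 0.657, -0.0]
contact_force: [-1.8, -5.8, 6.0]
gripper_width: 0.111
```

```bash
python3 -c "
from h import *
st()"
```

```text
t 28.725 yaw 1.4331 p [ 0.6224 -0.0418  0.1034] F [-1.8 -5.8  6. ] T [-1.227  0.413  0.005] tau7 0.1853 w 0.111
```

Request:
arm_command:
  series:
    - [45,[0,0,0],0]
    - [45,[0,0,0],0]
    - [45,[0,0,0],0]
    - [45,[0,0,-30],0]
    - [45,[0,0,-80],0]
    - [45,[0,0,-130],0]
    - [45,[0,0,-146],0]
    - [45,[0,0,-146],0]

```text
t: 29.72
eef_pos: [0.6228, -0.041, 0.25]
tool_rot: [0.001, 0.755, 0.656, 0.001]
contact_force: [0.4, 0.5, -0.2]
gripper_width: 0.524
```

```bash
python3 -c "
from h import *
go([.650,.118,.25],1.53)"
```

```text
t 29.725 p [ 0.6228 -0.041   0.25  ] yaw 1.4314 q7 1.089 -> d [161.3   4.8  -0. ] roll -0.099
```

Request:
arm_command:
  series:
    - [50,[50,2,0],-0.05]
    - [50,[100,4,0],-0.1]
    - [50,[150,5,0],-0.1]
    - [50,[161,5,0],-0.1]
    - [50,[161,5,0],-0.1]
    - [50,[161,5,0],-0.1]

```text
t: 30.48
eef_pos: [0.6498, 0.115, 0.2481]
tool_rot: [0.0, 0.722, 0.692, -0.001]
contact_force: [0.8, 0.0, 0.3]
gripper_width: 0.582
```

Run:
```python
from h import *
m=camera_model('wrist');im=read_camera('wrist');cv2.imwrite('pics/w20.png',im)
print(proj('wrist',np.array([.629,.118,.115]),m), proj('wrist',np.array([.622,-.042,.115]),m))
go([.629,.118,.104])
```

```text
[260.63011326 159.05569161] [ 97.35746031 161.40183633]
t 30.525 p [0.6499 0.1149 0.2485] yaw 1.5282 q7 0.927 -> d [  2.4 -20.9 144.5] roll 0
```

View pics/w20.png

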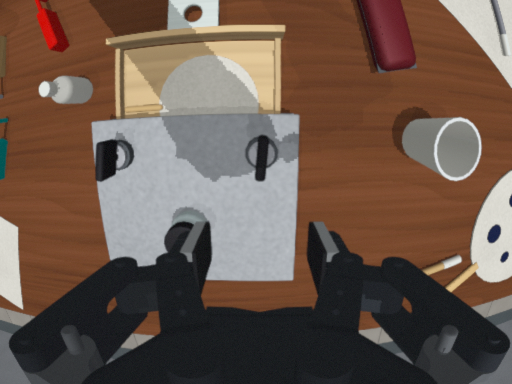

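Run:
```python
from h import *
im=cv2.imread('pics/w20.png');g=cv2.cvtColor(im,cv2.COLOR_BGR2GRAY);m=camera_model('wrist')
k=(g<38).astype(np.uint8);mm=np.zeros_like(k);mm[125:190,245:282]=k[125:190,245:282]
n,l,st_,c=cv2.connectedComponentsWithStats(mm);i=1+np.argmax(st_[1:,4]);ys,xs=np.where(l==i);print(st_[i],c[i])
P=np.array([plane('wrist',x,y,.115,m)[:2]*1000 for x,y in zip(xs,ys)],np.float32)
r=cv2.minAreaRect(P);print(r);w,v=np.linalg.eigh(np.cov(P.T)); y=np.arctan2(*(v[::-1,1]*np.sign(v[0,1])));print('yaw',y)
crop(im,225,115,80,80,6,'pics/w20c.png')
go([r[0][0]/1000+.001,r[0][1]/1000,.104],y+np.pi/2)
```

```text
[256 136  13  44 394] [261.48984772 156.90101523]
((628.1739501953125, 118.93344116210938), (8.98304557800293, 39.042999267578125), 83.49961853027344)
yaw -0.12755880701455044
t 30.525 p [0.6499 0.1149 0.2485] yaw 1.5282 q7 0.927 -> d [  3.4 -20.8 144.5] roll 0.085
```

View pics/w20c.png

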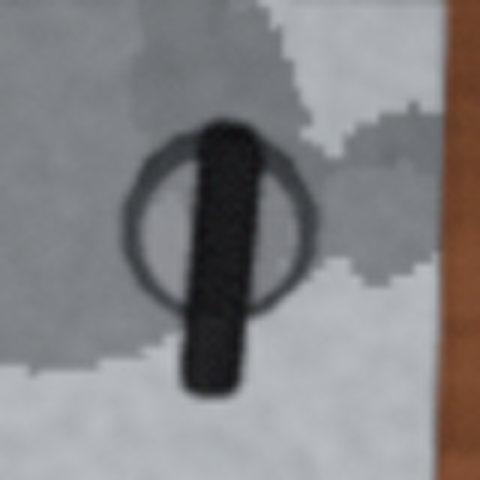

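Request:
arm_command:
  series:
    - [50,[3.4,-20.8,40],0.085]
    - [50,[3.4,-20.8,80],0.085]
    - [50,[3.4,-20.8,110],0.085]
    - [50,[3.4,-20.8,130],0.085]
    - [50,[3.4,-20.8,140],0.085]
    - [50,[3.4,-20.8,144],0.085]
    - [50,[3.4,-20.8,144],0.085]
    - [50,[3.4,-20.8,144],0.085]

```text
t: 31.52
eef_pos: [0.6297, 0.1219, 0.1062]
tool_rot: [0.0, 0.75, 0.662, 0.001]
contact_force: [0.5, -0.6, -0.4]
gripper_width: 0.586
```

Run:
```python
from h import *
st()
m=camera_model('wrist');im=read_camera('wrist');crop(im,180,180,160,130,5,'pics/w21.png')
```

```text
t 31.525 yaw 1.446 p [0.6297 0.1219 0.1062] F [ 0.5 -0.6 -0.4] T [ 0.051 -0.049 -0.001] tau7 0.0005 w 0.586
```

View pics/w21.png

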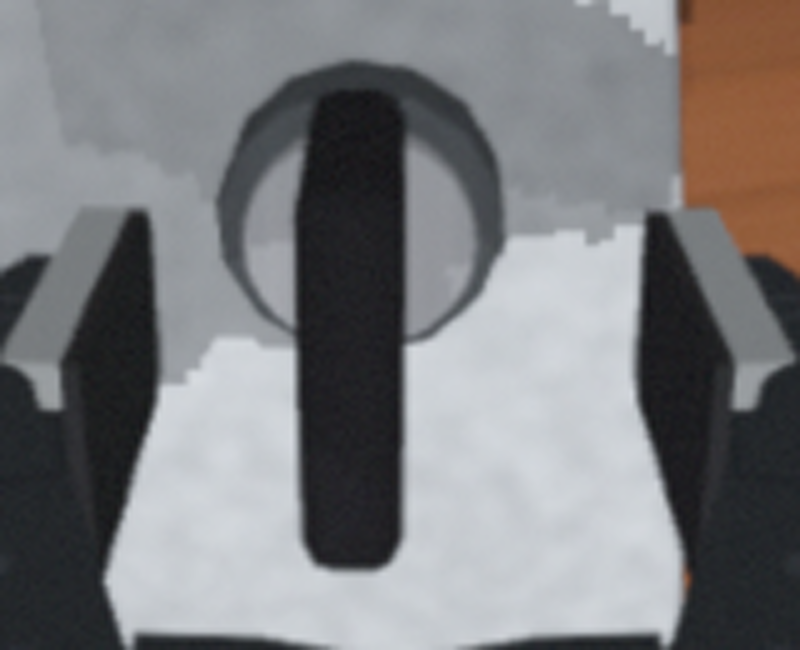

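Request:
arm_command:
  series:
    - [50,[-3.2,0.4,2],0]
    - [50,[-3.2,0.4,2],0]
    - [5,[-3.2,0.4,2],0]
    - [5,[-3.2,0.4,2],0]
    - [5,[-3.2,0.4,2],0]
    - [5,[-3.2,0.4,2],0]
    - [5,[-3.2,0.4,2],0]
    - [5,[-3.2,0.4,2],0]

```text
t: 32.58
eef_pos: [0.6292, 0.118, 0.1034]
tool_rot: [0.0, 0.75, 0.662, -0.0]
contact_force: [-2.0, -2.9, 4.2]
gripper_width: 0.107
```

```bash
python3 -c "
from h import *
st()"
```

```text
t 32.575 yaw 1.4457 p [0.6292 0.118  0.1034] F [-2.  -2.9  4.2] T [-0.638  0.409  0.031] tau7 0.0047 w 0.107
```

Request:
arm_command:
  series:
    - [5,[0,0,0],0.1]
    - [5,[0,0,0],0.2]
    - [5,[0,0,0],0.3]
    - [5,[0,0,0],0.4]
    - [5,[0,0,0],0.45]
    - [5,[0,0,0],0.45]

```text
t: 33.33
eef_pos: [0.6293, 0.1182, 0.1034]
tool_rot: [0.0, 0.878, 0.478, -0.0]
contact_force: [-1.5, -2.9, 4.1]
gripper_width: 0.115
```

```bash
python3 -c "
from h import *
st()"
```

```text
t 33.325 yaw 0.9964 p [0.6293 0.1182 0.1034] F [-1.5 -2.9  4.1] T [-0.632  0.254  0.057] tau7 -0.279 w 0.115
```

Request:
arm_command:
  series:
    - [5,[0,0,0],0.08]
    - [5,[0,0,0],0.15]
    - [5,[0,0,0],0.15]

```text
t: 33.7
eef_pos: [0.6293, 0.1182, 0.1034]
tool_rot: [0.0, 0.912, 0.411, 0.0]
contact_force: [-1.8, -2.3, 3.0]
gripper_width: 0.114
```

```bash
python3 -c "
from h import *
st()"
```

```text
t 33.7 yaw 0.8475 p [0.6293 0.1182 0.1034] F [-1.8 -2.3  3. ] T [-0.597  0.191  0.036] tau7 -0.3632 w 0.114
```

Request:
arm_command:
  series:
    - [5,[0,0,0],0.08]
    - [5,[0,0,0],0.15]
    - [5,[0,0,0],0.15]

```text
t: 34.08
eef_pos: [0.6294, 0.1182, 0.1034]
tool_rot: [0.0, 0.94, 0.342, 0.0]
contact_force: [-0.4, -3.3, 4.1]
gripper_width: 0.117
```

```bash
python3 -c "
from h import *
st()"
```

```text
t 34.075 yaw 0.6982 p [0.6294 0.1182 0.1034] F [-0.4 -3.3  4.1] T [-0.697  0.123  0.077] tau7 -0.3573 w 0.117
```

Request:
arm_command:
  series:
    - [5,[0,0,0],0.05]
    - [5,[0,0,0],0.1]
    - [5,[0,0,0],0.1]

```text
t: 34.45
eef_pos: [0.6294, 0.1183, 0.1034]
tool_rot: [0.0, 0.956, 0.295, 0.0]
contact_force: [-0.5, -3.0, 2.9]
gripper_width: 0.109
```

```bash
python3 -c "
from h import *
st()"
```

```text
t 34.45 yaw 0.5985 p [0.6294 0.1183 0.1034] F [-0.5 -3.   2.9] T [-0.745  0.061  0.063] tau7 -0.2558 w 0.109
```

Request:
arm_command:
  series:
    - [5,[0,0,0],0.05]
    - [5,[0,0,0],0.1]
    - [5,[0,0,0],0.1]

```text
t: 34.83
eef_pos: [0.6294, 0.1183, 0.1034]
tool_rot: [0.0, 0.969, 0.247, 0.0]
contact_force: [0.2, -2.6, 3.5]
gripper_width: 0.109
```

```bash
python3 -c "
from h import *
st()"
```

```text
t 34.825 yaw 0.4984 p [0.6294 0.1183 0.1034] F [ 0.2 -2.6  3.5] T [-0.704 -0.034  0.037] tau7 -0.2567 w 0.109
```

Request:
arm_command:
  series:
    - [5,[0,0,0],0.0]

```text
t: 34.95
eef_pos: [0.6294, 0.1183, 0.1034]
tool_rot: [0.0, 0.969, 0.246, 0.0]
contact_force: [0.5, -3.1, 3.6]
gripper_width: 0.107
```

```bash
python3 -c "
from h import *
st()"
```

```text
t 34.95 yaw 0.4979 p [0.6294 0.1183 0.1034] F [ 0.5 -3.1  3.6] T [-0.814 -0.071  0.03 ] tau7 -0.0165 w 0.107
```

Request:
arm_command:
  series:
    - [5,[0,0,0],0.12]
    - [5,[0,0,0],0.24]
    - [5,[0,0,0],0.36]
    - [5,[0,0,0],0.48]
    - [5,[0,0,0],0.6]
    - [5,[0,0,0],0.6]

```text
t: 35.7
eef_pos: [0.6297, 0.1183, 0.1034]
tool_rot: [0.0, 0.999, -0.051, 0.001]
contact_force: [1.7, -3.5, 3.4]
gripper_width: 0.111
```

```bash
python3 -c "
from h import *
st()"
```

```text
t 35.7 yaw -0.1019 p [0.6297 0.1183 0.1034] F [ 1.7 -3.5  3.4] T [-0.789 -0.396  0.04 ] tau7 -0.5998 w 0.111
```

Request:
arm_command:
  series:
    - [5,[0,0,0],0.12]
    - [5,[0,0,0],0.24]
    - [5,[0,0,0],0.36]
    - [5,[0,0,0],0.48]
    - [5,[0,0,0],0.6]
    - [5,[0,0,0],0.6]

```text
t: 36.45
eef_pos: [0.6299, 0.1182, 0.1034]
tool_rot: [-0.0, 0.939, -0.343, 0.001]
contact_force: [2.4, -4.0, 2.4]
gripper_width: 0.11
```

```bash
python3 -c "
from h import *
st()"
```

```text
t 36.45 yaw -0.7004 p [0.6299 0.1182 0.1034] F [ 2.4 -4.   2.4] T [-1.002 -0.655  0.03 ] tau7 -0.5864 w 0.11
```

Request:
arm_command:
  series:
    - [5,[0,0,0],0.05]
    - [5,[0,0,0],0.1]
    - [5,[0,0,0],0.1]

```text
t: 36.83
eef_pos: [0.6299, 0.1181, 0.1034]
tool_rot: [-0.0, 0.921, -0.389, 0.001]
contact_force: [2.8, -4.3, 2.7]
gripper_width: 0.108
```

```bash
python3 -c "
from h import *
st()"
```

```text
t 36.825 yaw -0.8002 p [0.6299 0.1181 0.1034] F [ 2.8 -4.3  2.7] T [-0.971 -0.867  0.062] tau7 -0.1833 w 0.108
```

Request:
arm_command:
  series:
    - [5,[0,0,0],0.05]
    - [5,[0,0,0],0.1]
    - [5,[0,0,0],0.1]

```text
t: 37.2
eef_pos: [0.6299, 0.1181, 0.1034]
tool_rot: [-0.0, 0.9, -0.435, 0.001]
contact_force: [4.4, -4.1, 2.5]
gripper_width: 0.109
```

```bash
python3 -c "
from h import *
st()"
```

```text
t 37.2 yaw -0.9005 p [0.6299 0.1181 0.1034] F [ 4.4 -4.1  2.5] T [-0.986 -0.833  0.062] tau7 -0.2124 w 0.109
```

Request:
arm_command:
  series:
    - [5,[0,0,0],0.05]
    - [5,[0,0,0],0.08]
    - [5,[0,0,0],0.08]

```text
t: 37.58
eef_pos: [0.6299, 0.118, 0.1034]
tool_rot: [-0.0, 0.882, -0.471, 0.001]
contact_force: [3.6, -4.3, 2.7]
gripper_width: 0.113
```

```bash
python3 -c "
from h import *
st()"
```

```text
t 37.575 yaw -0.9802 p [0.6299 0.118  0.1034] F [ 3.6 -4.3  2.7] T [-1.014 -0.848  0.074] tau7 -0.1669 w 0.113
```

Request:
arm_command:
  series:
    - [5,[0,0,0],0.04]
    - [5,[0,0,0],0.08]
    - [5,[0,0,0],0.08]

```text
t: 37.95
eef_pos: [0.6299, 0.118, 0.1034]
tool_rot: [-0.0, 0.863, -0.506, 0.001]
contact_force: [3.1, -4.7, 2.5]
gripper_width: 0.105
```

```bash
python3 -c "
from h import *
st()"
```

```text
t 37.95 yaw -1.0602 p [0.6299 0.118  0.1034] F [ 3.1 -4.7  2.5] T [-0.982 -0.797  0.015] tau7 -0.2405 w 0.105
```

Request:
arm_command:
  series:
    - [5,[0,0,0],0.0]

```text
t: 38.08
eef_pos: [0.6299, 0.118, 0.1034]
tool_rot: [-0.0, 0.863, -0.505, 0.001]
contact_force: [3.1, -4.3, 2.9]
gripper_width: 0.109
```

```bash
python3 -c "
from h import *
st()"
```

```text
t 38.075 yaw -1.0598 p [0.6299 0.118  0.1034] F [ 3.1 -4.3  2.9] T [-1.012 -0.827  0.1  ] tau7 -0.0988 w 0.109
```

Request:
arm_command:
  series:
    - [5,[0,0,0],0.0]

```text
t: 38.2
eef_pos: [0.6299, 0.118, 0.1034]
tool_rot: [-0.0, 0.863, -0.505, 0.001]
contact_force: [3.1, -5.0, 2.8]
gripper_width: 0.107
```

```bash
python3 -c "
from h import *
st()"
```

```text
t 38.2 yaw -1.0598 p [0.6299 0.118  0.1034] F [ 3.1 -5.   2.8] T [-1.055 -0.82   0.09 ] tau7 -0.0951 w 0.107
```

Request:
arm_command:
  series:
    - [5,[0,0,0],0.04]
    - [5,[0,0,0],0.07]
    - [5,[0,0,0],0.07]

```text
t: 38.58
eef_pos: [0.6299, 0.118, 0.1034]
tool_rot: [-0.0, 0.845, -0.535, 0.001]
contact_force: [2.8, -3.7, 3.2]
gripper_width: 0.11
```

```bash
python3 -c "
from h import *
st()"
```

```text
t 38.575 yaw -1.13 p [0.6299 0.118  0.1034] F [ 2.8 -3.7  3.2] T [-1.052 -0.786  0.145] tau7 -0.2392 w 0.11
```

Request:
arm_command:
  series:
    - [5,[0,0,0],0.0]

```text
t: 38.7
eef_pos: [0.6299, 0.118, 0.1034]
tool_rot: [-0.0, 0.845, -0.535, 0.001]
contact_force: [3.3, -4.0, 2.8]
gripper_width: 0.113
```

```bash
python3 -c "
from h import *
st()"
```

```text
t 38.7 yaw -1.1296 p [0.6299 0.118  0.1034] F [ 3.3 -4.   2.8] T [-1.076 -0.837  0.147] tau7 -0.1322 w 0.113
```

Request:
arm_command:
  series:
    - [5,[0,0,0],0.0]

```text
t: 38.83
eef_pos: [0.6299, 0.118, 0.1034]
tool_rot: [-0.0, 0.845, -0.535, 0.001]
contact_force: [3.0, -4.7, 1.7]
gripper_width: 0.11
```

```bash
python3 -c "
from h import *
st()"
```

```text
t 38.825 yaw -1.1296 p [0.6299 0.118  0.1034] F [ 3.  -4.7  1.7] T [-1.045 -0.846  0.117] tau7 -0.1294 w 0.11
```

T is about 0.136 N·m at 2.58 rad of wing turn, so hub is about 0.27 and the thread is home. Relaxing the hub, releasing, and retreating.

Request:
arm_command:
  series:
    - [5,[0,0,0],-0.1]
    - [5,[0,0,0],-0.18]
    - [5,[0,0,0],-0.18]
    - [40,[0,0,0],-0.18]
    - [40,[0,0,0],-0.18]
    - [40,[0,0,0],-0.18]
    - [40,[0,0,-30],-0.18]
    - [40,[0,0,-80],-0.18]

```text
t: 39.83
eef_pos: [0.6274, 0.1185, 0.1821]
tool_rot: [0.001, 0.889, -0.459, -0.002]
contact_force: [1.0, -0.0, -0.4]
gripper_width: 0.471
```

Request:
arm_command:
  series:
    - [40,[0,0,-50],0]
    - [40,[0,0,-90],0]
    - [40,[0,-60,-120],0]
    - [40,[0,-120,-120],0]
    - [40,[0,-140,-120],0]
    - [40,[0,-140,-120],0]

```text
t: 40.58
eef_pos: [0.7433, 0.2014, 0.3016]
tool_rot: [0.0, 0.889, -0.458, -0.001]
contact_force: [-0.2, -0.9, 0.4]
gripper_width: 0.465
```

Run:
```python
from h import *
st()
for n in ('side','top','wrist'): cv2.imwrite(f'pics/{n}_end.png',read_camera(n))
```

```text
t 40.575 yaw -0.9516 p [0.7433 0.2014 0.3016] F [-0.2 -0.9  0.4] T [-0.011  0.007  0.031] tau7 -0.038 w 0.465
```

View pics/side_end.png

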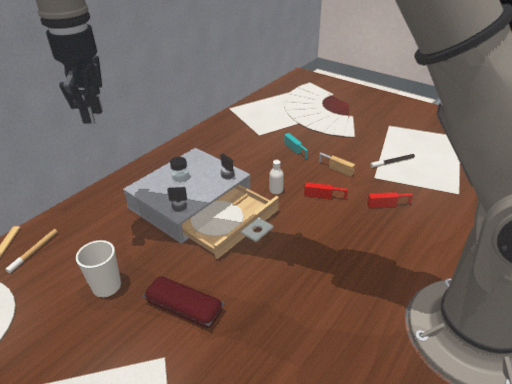

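View pics/wrist_end.png

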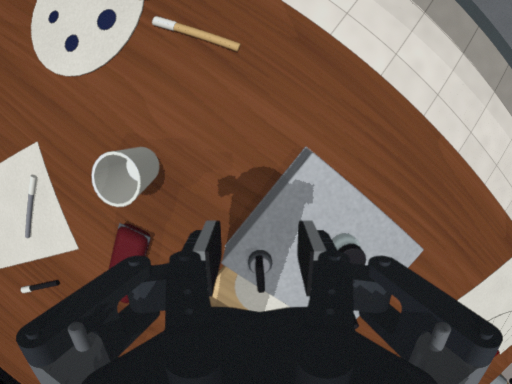

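View pics/top_end.png

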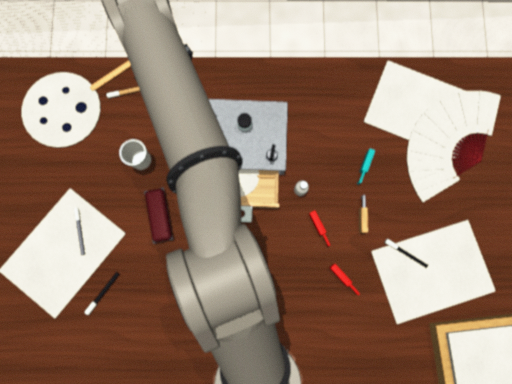

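Run:
```python
from h import *
im=cv2.imread('pics/wrist_end.png');g=cv2.cvtColor(im,cv2.COLOR_BGR2GRAY);m=camera_model('wrist')
k=(g<38).astype(np.uint8);mm=np.zeros_like(k);mm[240:298,240:285]=k[240:298,240:285]
n,l,s,c=cv2.connectedComponentsWithStats(mm);i=1+np.argmax(s[1:,4]);ys,xs=np.where(l==i);print(s[i])
P=np.array([plane('wrist',x,y,.115,m)[:2]*1000 for x,y in zip(xs,ys)],np.float32)
r=cv2.minAreaRect(P);print(r);w,v=np.linalg.eigh(np.cov(P.T));print('left yaw',np.arctan2(v[1,1],v[0,1]))
for f_ in ('top0','top_end'):
    t=cv2.imread(f'pics/{f_}.png');g=cv2.cvtColor(t,cv2.COLOR_BGR2GRAY)
    k=(g<60).astype(np.uint8);mm=np.zeros_like(k);mm[140:168,262:282]=k[140:168,262:282]
    ys,xs=np.where(mm);w,v=np.linalg.eigh(np.cov(np.c_[xs,ys].T));print(f_,len(xs),xs.mean(),ys.mean(),np.arctan2(v[0,1],v[1,1]))
a=cv2.imread('pics/top0.png').astype(int);b=cv2.imread('pics/top_end.png').astype(int)
t14=cv2.imread('pics/side0.png').astype(int);e=cv2.imread('pics/side_end.png').astype(int)
d=(np.abs(t14-e).max(2)>45).astype(np.uint8)[140:330,:400]
n,l,s,c=cv2.connectedComponentsWithStats(cv2.morphologyEx(d,cv2.MORPH_OPEN,np.ones((2,2))))
print([ (s[i][:2]+[0,140]).tolist()+s[i][2:].tolist() for i in range(1,n) if s[i][4]>8])
```

```text
[256 255   8  37 233]
((637.4962768554688, 123.64141845703125), (52.79330062866211, 8.40228271484375), 40.43383026123047)
left yaw -2.461152423160013
top0 31 271.7096774193548 154.19354838709677 -0.17481827035713826
top_end 30 271.6666666666667 154.26666666666668 -0.1710045622254135
[[136, 186, 72, 38, 1038], [192, 186, 87, 64, 2112], [229, 213, 10, 7, 58]]
```

```bash
python3 -c "
from station import bot
print(bot.hand_in())"
```

```text
the job is handed in; nothing more can be done
None
```

The tray is drawn out to its stop and locked with the left screw, and the wooden hook is back on the table. I handed the job in at about 41 s of the 72 s; no verdict was reported.

**What went wrong:** On my first try at the hole I held the hook at 50°, and the end of its wooden handle came down on the corner of the tab. It pressed with up to 38 N at the wrist and pushed the tray in by about 10 mm. Only the hook touched the tray. I set the hook down, regripped it at about 15° to the tray's line, and then the prong went in freely.

**Tray:** It pulled with about 2 N and stopped after 92 mm, where the force rose to 8 N. The hole then measured within a few millimetres of where it should be fully out, though the top and side cameras differed by about 7 mm there.

**Right screw (crossed):** It went stiff after about 0.63 rad. I turned it on to 0.91 rad before I was sure, with the hub twisted about 0.28, below the 0.5 limit. I then turned it back, and its wings measured within 0.01 rad of where they started.

**Left screw (locked):** It ran freely to the home stop, where the torque rose to about 0.14 N·m. After release the wings rested about 2.34 rad clockwise from their start, which fits home. The torque readings scatter by about 0.03 N·m.

**Bystanders:** Comparing the side pictures from before and after, only the tray and the left wings had changed. The jar, pot, bottle and glasses case showed no movement.

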